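Hang the spool pail on the double hook

TASK

The small steel pail with the line spools stands on the desk with its bail folded down. Swing the bail up until it stands upright while the pail stays standing on the desk, then lift the pail by the bail and hang it on the double hook of the stand, with the bail lying centred in the low point of both prongs. Lower it gently until the hook carries it, without dragging the pail over the desk, tipping it, forcing the hook or disturbing the tape roll, the jar and the duck, then let go.

Things in the scene. Friction and masses are not known exactly. Their poses are not given: they have to be found in the camera images.
- pail: Open rectangular dark steel pail, 90 (x) x 130 (y) x 73 mm high to the rim, two line spools fixed inside, 0.4 to 0.65 kg in all. Origin at the centre of its underside, z up. The bail's hinge axis is parallel to the pail's y, through the ears of the short ends, 62 mm above the origin. The folded bail reaches out over the pail's -x side, turned roughly to the robot.
- bail (a joint): Angle of the bail, rad: 0 = fully folded on its stops, where it points to the pail's -x side and 25 degrees upward; it grows as the bail swings up; 1.13 = upright (square to the pail's floor); stop at 1.30. It starts between 0 and 0.2. The hinge is a little stiff, 0.03 N m: the bail stays where it is left.
- bail_grip (a point): Centre of the black grip sleeve (14 mm thick, 46 mm long, along the pail's y) in the middle of the bail's straight crown. The crown lies 110 mm from the hinge axis; beside the sleeve it is bare rod 8 mm thick, straight to 58 mm either side of the sleeve's centre. With the bail upright the sleeve's centre is 172 mm above the pail's origin.
- stand: Fixed stand: base plate 190 x 130 x 12 mm and a post (16 mm square, top at 286 mm) 118 mm from the origin along the stand's +x. Its double hook, clamped to the post, points to the stand's -x, roughly to the robot. Origin at desk height, straight below the hook's low point, midway between its two prongs. The hook takes the pail's weight with ease, but no more than 20 N.
- hook_mid (a point): Point 243 mm above the desk, straight above the stand's origin, in the stand's axes. The pail is hung with the bail's crown along y, its middle on this vertical line. The hook's height is set by hand and not measured: a crown lying in the low point has its centre 18 mm below to 18 mm above this point, to be found by feel or by eye.
- prong (a point): Point on the left prong's y, at hook_mid's height. Two equal rubber-dipped prongs, 8 mm thick, at y = +45 and -45 mm from hook_mid. Along x from there: flat low point from -6 to +6 mm; front lip rising to its tip at -28 mm, 24 mm higher; at the back a 45 degree slope to a level part, 15 mm above the low point, from +21 mm to the cross bar at +98 mm.
- kraft_tape: Bystander: roll of brown tape lying flat, 107 mm across, 50 mm high; origin at the centre of its underside.
- bead_jar: Bystander: jar, 47 mm across, 98 mm high; origin at the centre of its underside.
- duck_big: Bystander: small toy duck, 46 x 30 x 50 mm; origin at the centre of its underside.

How it is judged:
By the outcome, as a careful person would: the job done as asked, in the order asked, and still so for the second after the job is handed in, with the robot touching nothing.
It also fails if it takes over 72 s, if anything falls off the work surface, if the arm or the gripper's body presses on something with over 40 N, if the wrist force passes 120 N, or if a joint passes its speed limit or range.

ROBOT

A 6-joint arm with a two-finger parallel gripper is mounted at the origin on a cart in front of the work surface, level with it; the furniture and walls round the work are solid. World frame = base frame: x ahead of the robot, y to its left, z up, the work surface at z = 0. Lengths are in m, angles in degrees, forces in N, time in s.
With the tool pointing down it reaches from about 0.275 to 0.975 m from the base axis. Payload 8.4 kg.
Tool frame: the origin (TCP) lies between the finger pads; the fingertips stand 11 mm ahead of it and the grasp point (between the pads) lies 8 mm behind it (manip.tips_ahead is the distance from the TCP to the fingertips, in m); y points along the fingers, x is the direction in which the jaws open and shut, and the axes are right-handed (so a half turn about y gives the same grasp; the last joint's range is limited). The gripper opens to 92 mm and grips with 3 to 60 N. Pads are 20 mm wide; open, the fingers measure 128 mm over their backs; the gripper's body (75 mm by 189 mm) begins 69 mm behind the grasp point.
Start: joints at [-75.883, 20.225, 93.587, -0, 66.188, -0.138], TCP at [0.154, -0.606, 0.226] pointing down, gripper open.
Joint ranges: [-150.9, 150.9], [-52.94, 120.26], [3.33, 152.33], [-74.26, 254.26], [0, 154.13], [-172.89, 172.89]. Speed limits (degrees/s): [127.2, 127.2, 159.86, 180, 180, 180].

INTERFACE

Orientations are given as [roll, pitch, yaw] about the fixed x, y, z axes, in that order (R = Rz(yaw) Ry(pitch) Rx(roll)).
In Python, from cell import manip gives the robot as it stands.
- The arm moves only by the tool apply_moves, never from a script. Its argument "targets" is a list of rows, each a list of 7 numbers: the turn, a rotation vector about the world's x, y, z in rad, then the shift along the world's x, y, z in m, then the opening, from 0 (shut) to 1 (fully open). In form: [[rx, ry, rz, dx, dy, dz, grip], ...]. A call has 1 to 10 rows; each row is the pose to reach, as a shift and turn from the pose commanded when the call began; what a row does not reach only later rows make up. A row lasts 1/12 s, in which the tool goes at most 41.7 mm and 7.16 degrees, less where a joint would pass 70% of its speed; a pose out of reach is approached as far as the arm can. A call with a gripper value outside its range is refused whole. The fingers move at their own pace and stop on an object; "squeeze" is the grip in N (left out, the last holds). Time passes only in rows, so rows that repeat a pose let the fingers close. It gives the time, the measured TCP pose, the force and the opening at its end, in the units of the state.
- manip.get_state(): the state, without advancing time (a new reading comes with each control period).
- manip.capture(name): name is "side" or "top" or "wrist"; returns the picture (384x512x3 uint8, red, green, blue); there is no depth.
- manip.calibration(name): a dict with "vertical_fov" (degrees; the focal length in pixels is half the picture's height over the tangent of half this angle, whatever the lens; pixels are square), "cx", "cy" (the principal point, pixels), "rvec" (rotation vector, rad) and "tvec" (3), from world to camera coordinates, as OpenCV has them. Camera axes: x right, y down, z forward; pixel columns grow to the right and rows downward; lengths in m; the calibration is good to about 2 mm. A picture is of the moment at which its call begins: read the wrist's pose just before it. calibration takes no time and is no camera call; for the wrist camera it gives the pose at the moment of the call.
- manip.close_job(): hands the job in, once; it reports no verdict.
Trained networks look in the newest picture that a camera, given by its name, has taken for a name from the list of things; names that differ only in an ending like _2 or _b are one class to them, and where a whole thing is asked for, a point or a joint stands for the part that bears it (a point fixed in the world has none). Each returns a list of dicts, best first, with "p" (0 to 1); they miss things now and then, are a little off and sometimes report something else, mostly with a low value. They report only what shows in the picture. A call takes as long as a camera call.
- manip.find_in(camera, target): "bbox" ([left, top, right, bottom] in pixels, round what is visible of it).
- manip.masks_of(camera, target): "mask" (384x512 bool, what is visible of it) and "bbox" ([left, top, right, bottom] in pixels, round what is visible of it).
- manip.spot_point(camera, target): "xy" ([column, row] in pixels: a listed point, or the origin of a listed thing).
The state is a dict: "t": time; "joints": joint angles; "qvel": joint speeds; "joint_efforts": joint torques, N m; "tool_pos": TCP position; "orientation": TCP orientation; "wrist_force": force on the tool from outside, world axes, zero at the start; "ft_torque": the same for the moment, N m; "finger_gap": finger opening in m.
Only numpy, scipy, OpenCV 4.12 (cv2) and the standard library are available. Lean on these libraries where they do the work, as an engineer would, in place of code of your own. Each camera call takes 0.05 s, during which the arm holds its last target.

## Working session

There is one attempt and no reset: what is moved stays moved. The work goes in short steps, Python scripts to look and compute and a tool call to move; the robot and the scene stay as the last step left them, time stands still between calls to the robot, and variables do not carry over. Pictures are saved under pics/ and viewed, and the job is handed in when it is done.

Besides the shell and the picture viewer there is one more tool, called after "Emit:" as name(argument=value, ...), one argument or row to a line, values as JSON. apply_moves: Moves the arm, as the interface text tells. Its arguments: {"type":"object","properties":{"targets":{"type":"array"},"squeeze":{"type":"number"}},"required":["targets"]}

```bash
ls; mkdir -p pics; python3 - <<'E'
from cell import manip
import cv2
s=manip.get_state();print(s)
for n in ["side","top","wrist"]:
    im=manip.capture(n);cv2.imwrite(f"pics/{n}0.png",im[:,:,::-1])
    print(n,manip.calibration(n))
E
```

```text
pics
{'t': 0.0, 'joints': array([-7.58831970e+01,  2.02614214e+01,  9.36283242e+01, -1.18706316e-03,
        6.61872211e+01, -1.37284474e-01]), 'qvel': array([-0.13396221,  0.02087519,  0.04276912,  0.0420773 , -0.02034339,
       -0.06113417]), 'joint_efforts': array([ 1.78774688e-03, -5.93835318e+01, -3.34211898e+01,  6.98997709e-02,
        2.35526328e-02, -9.61927549e-05]), 'tool_pos': array([ 0.15377025, -0.60530304,  0.22488091]), 'orientation': array([-9.00009009e+01,  7.69689897e-02, -7.57454332e+01]), 'wrist_force': array([ 0.34576544,  0.05482028, -0.66500759]), 'ft_torque': array([-0.05400715, -0.02858751, -0.05626016]), 'finger_gap': 0.09229304937703856}
side {'vertical_fov': 46.16366401053645, 'cx': 253.67275595769655, 'cy': 193.81938860204903, 'rvec': array([ 2.2267263 , -0.16715154,  0.06262026]), 'tvec': array([-0.44148066,  0.26553046,  0.93670695])}
top {'vertical_fov': 57.7192570138598, 'cx': 256.61505866664777, 'cy': 191.5257320352709, 'rvec': array([ 2.16637454, -2.23190002,  0.03429301]), 'tvec': array([0.19703408, 0.4893003 , 1.00585323])}
wrist {'vertical_fov': 61.60176393696433, 'cx': 249.45222919974867, 'cy': 186.149389140708, 'rvec': array([-2.29641658,  1.78583107,  0.25497396]), 'tvec': array([-0.62396851, -0.03110398,  0.39216045])}
```

View pics/side0.png

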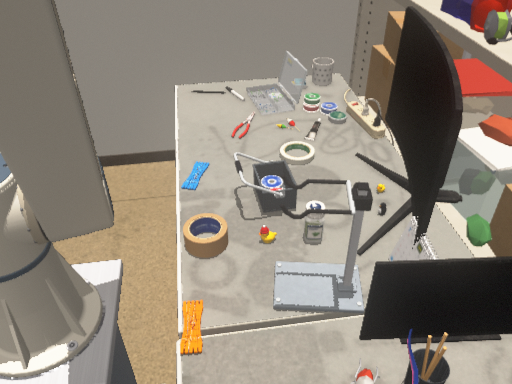

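View pics/top0.png

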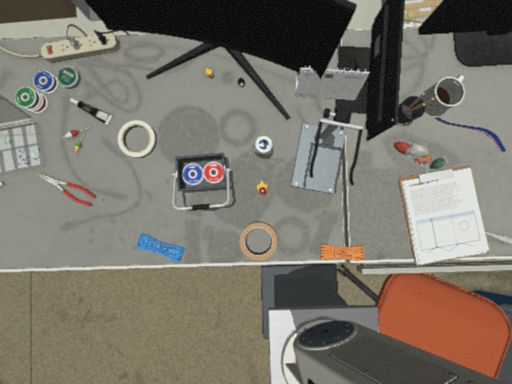

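View pics/wrist0.png

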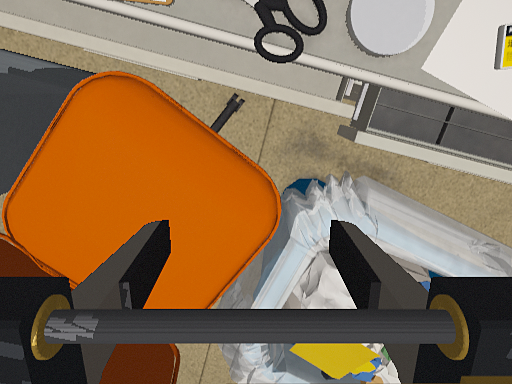

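```bash
python3 - <<'E'
from cell import manip
for n in ["side","top"]:
    for t in ["pail","bail_grip","stand","hook_mid","prong","kraft_tape","bead_jar","duck_big"]:
        try: print(n,t,[(r['xy'],round(r['p'],2)) for r in manip.spot_point(n,t)[:3]])
        except Exception as e: print(n,t,e)
print(manip.get_state()['t'])
E
```

```text
side pail [([274.4, 194.2], 0.73)]
side bail_grip [([237.2, 168.4], 0.83)]
side stand [([289.0, 286.5], 0.61), ([315.0, 236.9], 0.18)]
side hook_mid [([297.7, 201.0], 0.81), ([269.4, 238.3], 0.32)]
side prong [([295.7, 189.0], 0.97)]
side kraft_tape [([203.8, 241.5], 0.95)]
side bead_jar [([313.2, 237.5], 0.94)]
side duck_big [([266.4, 242.0], 0.56)]
top pail [([205.2, 172.3], 0.84)]
top bail_grip [([202.3, 204.6], 0.82)]
top stand [([313.8, 175.4], 0.74)]
top hook_mid [([330.4, 166.3], 0.7)]
top prong [([311.3, 164.3], 0.6)]
top kraft_tape [([257.0, 239.0], 0.85)]
top bead_jar [([265.4, 150.0], 0.67)]
top duck_big [([260.9, 187.2], 0.54)]
0.95
```

```bash
cat > h.py <<'E'
from cell import manip
import numpy as np,cv2
from scipy.optimize import least_squares
def cam(n):
    c=manip.calibration(n);f=192/np.tan(np.radians(c['vertical_fov'])/2)
    K=np.array([[f,0,c['cx']],[0,f,c['cy']],[0,0,1]])
    return K,np.array(c['rvec']),np.array(c['tvec'])
def proj(n,P,c=None):
    K,r,t=c or cam(n)
    return cv2.projectPoints(np.asarray(P,float).reshape(-1,3),r,t,K,None)[0][:,0]
def onz(n,uv,z):
    K,r,t=cam(n);R=cv2.Rodrigues(r)[0]
    d=R.T@np.linalg.solve(K,[*uv,1]);o=-R.T@t
    return o+d*(z-o[2])/d[2]
def tri(a,ua,b,ub):
    Ps=[]
    for n in(a,b):
        K,r,t=cam(n);Ps.append(K@np.c_[cv2.Rodrigues(r)[0],t])
    X=cv2.triangulatePoints(Ps[0],Ps[1],np.array(ua,float).reshape(2,1),np.array(ub,float).reshape(2,1))[:,0]
    X=X[:3]/X[3]; return X,proj(a,X)[0]-ua,proj(b,X)[0]-ub
E
python3 - <<'E'
from h import *
np.set_printoptions(precision=4,suppress=True)
S=dict(pail=([274.4,194.2],[205.2,172.3]),grip=([237.2,168.4],[202.3,204.6]),stand=([289,286.5],[313.8,175.4]),hook=([297.7,201],[330.4,166.3]),prong=([295.7,189],[311.3,164.3]),tape=([203.8,241.5],[257,239]),jar=([313.2,237.5],[265.4,150]),duck=([266.4,242],[260.9,187.2]))
for k,(a,b) in S.items():print(k,*tri('side',a,'top',b))
for n in('side','top'):
    im=cv2.imread(f'pics/{n}0.png')
    for nm,(x0,y0,x1,y1) in dict(side=dict(all=(170,130,400,320)),top=dict(p=(150,130,280,260),s=(280,90,390,220)))[n].items():
        k=min(800/(x1-x0),600/(y1-y0)); k=int(k)
        cv2.imwrite(f'pics/{n}_{nm}.png',cv2.resize(im[y0:y1,x0:x1],None,fx=k,fy=k,interpolation=cv2.INTER_CUBIC));print(n,nm,k)
E
```

```text
pail [0.5532 0.331  0.0119] [ 0.4916 -0.0388] [-0.0791  0.7766]
grip [0.455  0.3254 0.1134] [ 1.4034 -0.0439] [-0.1615  2.3145]
stand [ 0.5314  0.0134 -0.0011] [ 1.7487 -0.1703] [-0.2192  2.1985]
hook [0.5366 0.0135 0.2421] [ 0.445  -0.0503] [-0.0745  0.626 ]
prong [0.5425 0.0558 0.2382] [ 0.5512 -0.0623] [-0.0947  0.8034]
tape [ 0.3509  0.1858 -0.0002] [1.282  0.0293] [-0.0804  1.8059]
jar [0.6171 0.1529 0.0047] [-0.116   0.0146] [ 0.0212 -0.1635]
duck [ 0.5047  0.1698 -0.0096] [ 0.8308 -0.0535] [-0.1067  1.1656]
side all 3
top p 4
top s 4
```

View pics/side_all.png

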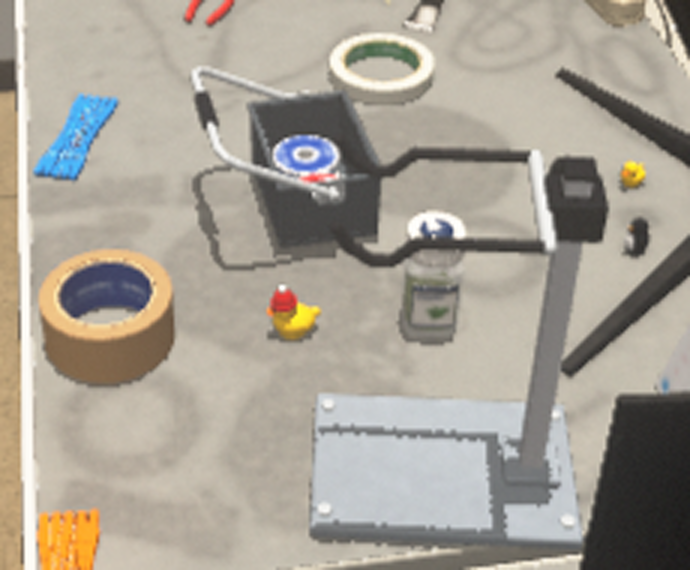

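View pics/top_p.png

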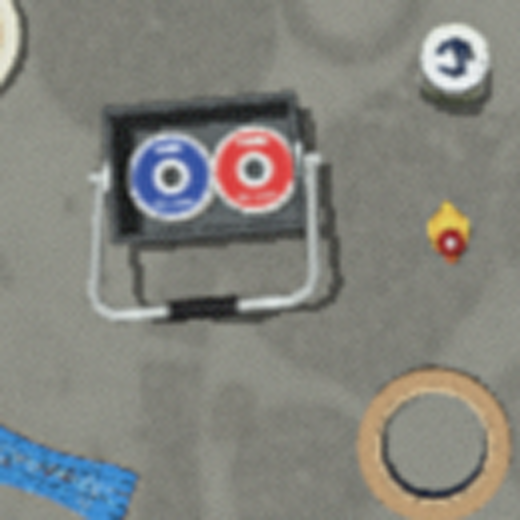

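View pics/top_s.png

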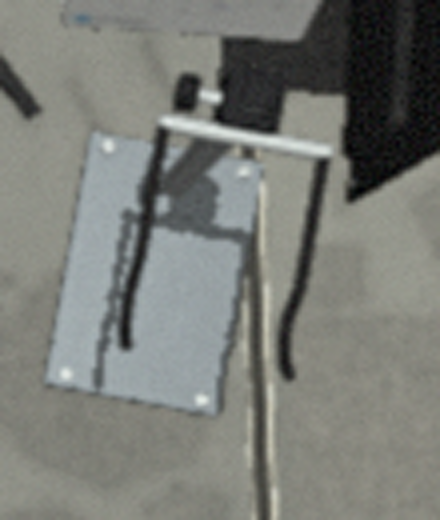

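```bash
cat > fit.py <<'E'
from h import *
np.set_printoptions(precision=4,suppress=True)
T=lambda x,y,o,k:(np.array([x,y])+.5)/k-.5+np.array(o)
tp=lambda x,y:T(x,y,(150,130),4); ts=lambda x,y:T(x,y,(280,90),4); sd=lambda x,y:T(x,y,(170,130),3)
CT=cam('top');CS=cam('side')
def Rz(P,x,y,a):
    c,s=np.cos(a),np.sin(a);P=np.asarray(P,float);return np.c_[x+c*P[:,0]-s*P[:,1],y+s*P[:,0]+c*P[:,1],P[:,2]]
# pail
def rp(p,full=False):
    x,y,a,b=p;th=np.radians(25)+b
    g=lambda yy:[-.11*np.cos(th),yy,.062+.11*np.sin(th)]
    mod=[[.045,.065,.073],[.045,-.065,.073],[-.045,-.065,.073],[-.045,.065,.073],g(.023),g(-.023)]
    W=Rz(mod,x,y,a)
    obT=[tp(106,105),tp(297,92),tp(306,236),tp(112,243),tp(172,308),tp(236,303)]
    obS=[sd(345,95),sd(380,182),sd(273,185),sd(250,101),sd(197,95),sd(212,127)]
    r=np.r_[proj(0,W,CT)-obT,proj(0,W,CS)-obS]
    return r if full else r.ravel()
s=least_squares(rp,[.553,.331,.08,.1],loss='soft_l1');print('pail',s.x,np.degrees(s.x[2]));print(rp(s.x,True))
def rs(p,full=False):
    x,y,a,bx,h=p
    base=[[bx+.095,.065,.012],[bx+.095,-.065,.012],[bx-.095,-.065,.012],[bx-.095,.065,.012]]
    low=h-.008
    hk=[[.098,.045,low+.015],[.098,-.045,low+.015]]
    tips=[[-.028,.045,low+.024],[-.028,-.045,low+.024]]
    lows=[[0,.045,low],[0,-.045,low]]
    WB,WH,WT,WL=[Rz(m,x,y,a) for m in(base,hk,tips,lows)]
    r=np.r_[proj(0,WB,CT)-[ts(92,133),ts(262,160),ts(218,413),ts(47,382)],
      proj(0,WB,CS)-[sd(558,403),sd(582,533),sd(312,528),sd(318,394)],
      proj(0,WH,CT)-[ts(163,120),ts(328,152)],
      proj(0,WH,CS)-[sd(536,155),sd(550,246)],
      proj(0,WT,CT)-[ts(127,347),ts(290,376)],
      proj(0,WT[1:],CS)-[sd(338,232)],
      proj(0,WL,CS)-[sd(386,172),sd(378,259)]]
    return r if full else r.ravel()
s=least_squares(rs,[.535,.0135,-.17,.05,.243],loss='soft_l1');print('stand',s.x,np.degrees(s.x[2]));print(rs(s.x,True))
print('monitor',tri('side',[372,262],'top',[398,5]),tri('side',[360,338],'top',[369,139]))
E
python3 fit.py
```

```text
pail [0.5503 0.3327 0.0288 0.0872] 1.6492439628665219
[[ 0.5009  1.3538]
 [-0.0524  1.8069]
 [-0.4983 -1.5215]
 [ 0.6357 -0.4855]
 [-1.2424  0.8439]
 [ 0.364   1.0627]
 [ 0.3092 -0.4147]
 [-0.0339 -1.9255]
 [ 1.41    1.0939]
 [ 0.4129  1.0306]
 [ 1.7811  0.0482]
 [-0.6582 -0.7753]]
stand [ 0.5339  0.0113 -0.208   0.055   0.2524] -11.91685989207709
[[-0.7753 -0.7216]
 [ 0.565   0.2808]
 [ 0.5551  0.967 ]
 [-0.8088  0.8029]
 [ 1.9642 -0.1096]
 [ 1.2856  2.7342]
 [-0.433   0.3842]
 [-0.7171 -0.2343]
 [ 0.0573  0.6412]
 [-1.0019 -0.2599]
 [-0.355   0.4433]
 [ 0.0361  0.1312]
 [-0.1156 -0.5314]
 [ 0.0269 -0.4673]
 [-0.1926 -1.2809]
 [-1.5518 -0.4457]
 [ 1.6341  0.4359]]
monitor (array([ 0.7202, -0.1455,  0.2898]), array([ 61.9354, -34.2394]), array([ 8.32  , 71.4393])) (array([ 0.6354, -0.1484,  0.016 ]), array([ 0.7023, -0.1223]), array([-0.1154,  0.7858]))
```

Emit:
apply_moves(
  targets=[
    [0, 0, 0.1, 0.01, 0.02, 0.04, 1],
    [0, 0, 0.2, 0.02, 0.04, 0.08, 1],
    [0, 0, 0.3, 0.05, 0.07, 0.11, 1],
    [0, 0, 0.4, 0.08, 0.1, 0.13, 1],
    [0, 0, 0.5, 0.11, 0.13, 0.15, 1],
    [0, 0, 0.6, 0.14, 0.16, 0.16, 1],
    [0, 0, 0.7, 0.17, 0.19, 0.16, 1],
    [0, 0, 0.8, 0.19, 0.22, 0.16, 1],
    [0, 0, 0.9, 0.2, 0.25, 0.16, 1],
    [0, 0, 1.0, 0.21, 0.28, 0.16, 1],
  ],
)

```text
t: 1.78
tool_pos: [0.3645, -0.3262, 0.3859]
orientation: [-90.0, -0.1, -18.2]
wrist_force: [0.2, 0.9, 0.5]
finger_gap: 0.0916
```

Emit:
apply_moves(
  targets=[
    [0, 0, 0.05, 0.01, 0.035, 0, 1],
    [0, 0, 0.1, 0.01, 0.07, 0, 1],
    [0, 0, 0.13, 0.01, 0.105, 0, 1],
    [0, 0, 0.13, 0.01, 0.14, 0, 1],
    [0, 0, 0.13, 0.01, 0.175, 0, 1],
    [0, 0, 0.13, 0.01, 0.21, 0, 1],
    [0, 0, 0.13, 0.01, 0.245, 0, 1],
    [0, 0, 0.13, 0.01, 0.28, 0, 1],
    [0, 0, 0.13, 0.01, 0.32, 0, 1],
    [0, 0, 0.13, 0.01, 0.33, 0, 1],
  ],
)

```text
t: 2.62
tool_pos: [0.3726, 0.0064, 0.3858]
orientation: [-89.9, -0.0, -10.8]
wrist_force: [0.7, 0.2, 0.6]
finger_gap: 0.0915
```

```bash
cat > w.py <<'E'
import sys
from h import *
np.set_printoptions(precision=4,suppress=True)
s=manip.get_state();print(s['t'],s['tool_pos'],s['orientation'],s['joints'],s['wrist_force'],s['finger_gap'])
for n in sys.argv[2:]:
    c=manip.calibration(n);im=manip.capture(n);f=f"pics/{n}{sys.argv[1]}.png";cv2.imwrite(f,im[:,:,::-1]);print(f,c['rvec'].tolist(),c['tvec'].tolist())
E
python3 w.py 1 wrist
```

```text
2.6167 [0.3726 0.0064 0.3858] [-89.881   -0.022  -10.8405] [  0.6514 -11.3141 108.138    0.113   83.1309  11.4784] [0.7272 0.1588 0.628 ] 0.09145395209206833
pics/wrist1.png [-2.849100706620546, 0.2709237484339171, 0.03555097311331378] [-0.3655621723506882, -0.001403187172133063, 0.5665374962651128]
```

View pics/wrist1.png

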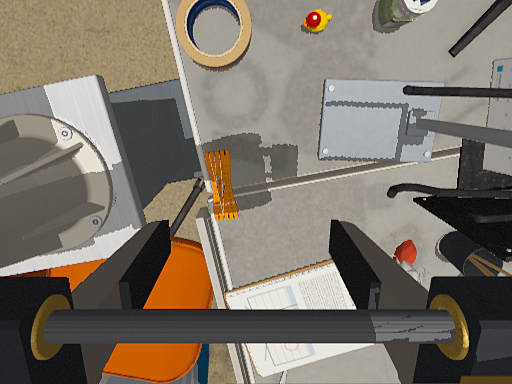

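```bash
python3 - <<'E'
import cv2
im=cv2.imread('pics/wrist1.png')[60:220,312:512]
cv2.imwrite('pics/w1c.png',cv2.resize(im,None,fx=4,fy=3.75 and 4,interpolation=cv2.INTER_CUBIC)[:600])
E
```

```text
(no output)
```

View pics/w1c.png

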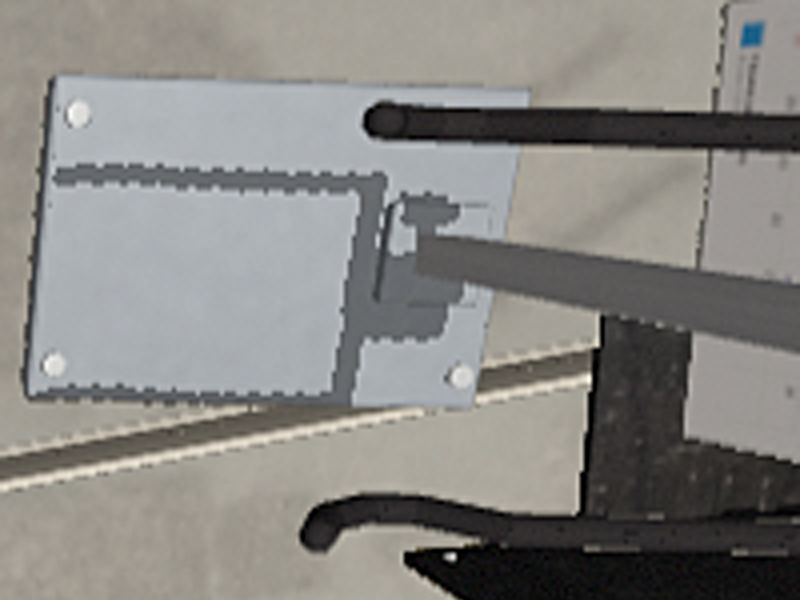

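```bash
cat > fit2.py <<'E'
import re
exec(open('fit.py').read().split('# pail')[0])
src=open('fit.py').read()
exec(src[src.index('def rs'):src.index("s=least_squares(rs")])
K=cam('wrist')[0]
CW=(K,np.array([-2.849100706620546,0.2709237484339171,0.03555097311331378]),np.array([-0.3655621723506882,-0.001403187172133063,0.5665374962651128]))
w=lambda x,y:T(x,y,(312,60),4)
def rw(p,full=False):
    x,y,a,bx,h=p
    base=[[bx+.095,.065,.012],[bx+.095,-.065,.012],[bx-.095,-.065,.012],[bx-.095,.065,.012]]
    low=h-.008
    tips=[[-.028,.045,low+.024],[-.028,-.045,low+.024]]
    r=np.r_[proj(0,Rz(base,x,y,a),CW)-[w(530,90),w(475,407),w(27,398),w(55,76)],proj(0,Rz(tips,x,y,a),CW)-[w(386,120),w(318,530)]]
    return r if full else r.ravel()
s=least_squares(lambda p:rw(p),[.535,.0135,-.17,.05,.243]);print('wrist only',s.x,np.degrees(s.x[2]));print(rw(s.x,True))
s=least_squares(lambda p:np.r_[rs(p)*1.,rw(p)*.7],[.535,.0135,-.17,.05,.243],loss='soft_l1');print('all',s.x,np.degrees(s.x[2]));print(rw(s.x,True))
E
python3 fit2.py
```

```text
wrist only [ 0.5365  0.0119 -0.2166  0.053   0.2475] -12.408590795469324
[[ 1.0236 -0.6892]
 [-0.2575  0.8968]
 [-0.4547  0.1759]
 [-0.3408 -0.6537]
 [-0.4748  0.1714]
 [ 0.5103  0.1026]]
all [ 0.5343  0.0121 -0.2135  0.055   0.2519] -12.230382541005731
[[ 0.8636 -0.824 ]
 [-0.1703  0.7852]
 [-0.4078  0.4088]
 [-0.5487 -0.3935]
 [-0.7567  0.4902]
 [ 0.333   1.859 ]]
```

Emit:
apply_moves(
  targets=[
    [0, 0, 0.05, 0, 0.035, 0, 1],
    [0, 0, 0.1, 0, 0.07, -0.01, 1],
    [0, 0, 0.15, -0.01, 0.105, -0.02, 1],
    [0, 0, 0.2, -0.01, 0.14, -0.03, 1],
    [0, 0, 0.24, -0.01, 0.175, -0.05, 1],
    [0, 0, 0.24, -0.01, 0.21, -0.07, 1],
    [0, 0, 0.24, -0.01, 0.245, -0.08, 1],
    [0, 0, 0.24, -0.01, 0.28, -0.09, 1],
    [0, 0, 0.24, -0.01, 0.31, -0.1, 1],
    [0, 0, 0.24, -0.01, 0.32, -0.1, 1],
  ],
)

```text
t: 3.5
tool_pos: [0.3628, 0.3246, 0.2836]
orientation: [-90.0, 0.1, 2.8]
wrist_force: [-0.2, -0.0, -0.2]
finger_gap: 0.0919
```

Emit:
apply_moves(
  targets=[
    [0, -0.1, 0, 0, 0, 0, 1],
    [0, -0.2, 0, 0, 0, -0.005, 1],
    [0, -0.3, 0, 0, 0, -0.01, 1],
    [0, -0.4, 0, 0, 0, -0.015, 1],
    [0, -0.5, 0, 0, 0, -0.02, 1],
    [0, -0.6, 0, 0, 0, -0.02, 1],
    [0, -0.7, 0, 0, 0, -0.02, 1],
    [0, -0.7, 0, 0, 0, -0.02, 1],
    [0, -0.7, 0, 0, 0, -0.02, 1],
  ],
)

```text
t: 4.25
tool_pos: [0.3625, 0.3217, 0.2651]
orientation: [-92.5, -39.9, 3.9]
wrist_force: [0.4, 0.6, 0.1]
finger_gap: 0.0921
```

```bash
python3 w.py 2 wrist
```

```text
4.25 [0.3625 0.3217 0.2651] [-92.5468 -39.9223   3.8834] [ 66.4637  -2.2553 126.9782 -50.6143  49.7105  95.663 ] [0.4373 0.5528 0.1271] 0.09207703813053308
pics/wrist2.png [-2.6799331990783255, 0.07103159951371035, -0.9887786067147742] [-0.4644057661568274, 0.32661430266145275, 0.22945498612319154]
```

View pics/wrist2.png

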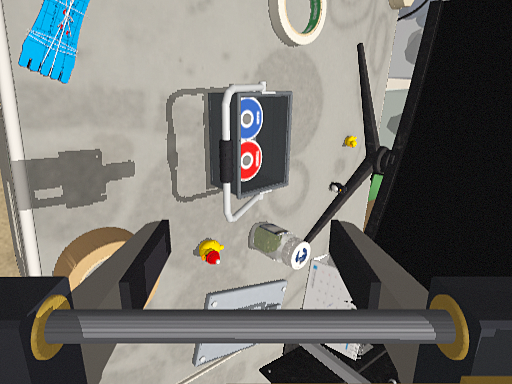

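```bash
python3 - <<'E'
import cv2
im=cv2.imread('pics/wrist2.png')[75:230,160:310]
cv2.imwrite('pics/w2c.png',cv2.resize(im,None,fx=3.8,fy=3.8,interpolation=cv2.INTER_CUBIC))
E
```

```text
(no output)
```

View pics/w2c.png

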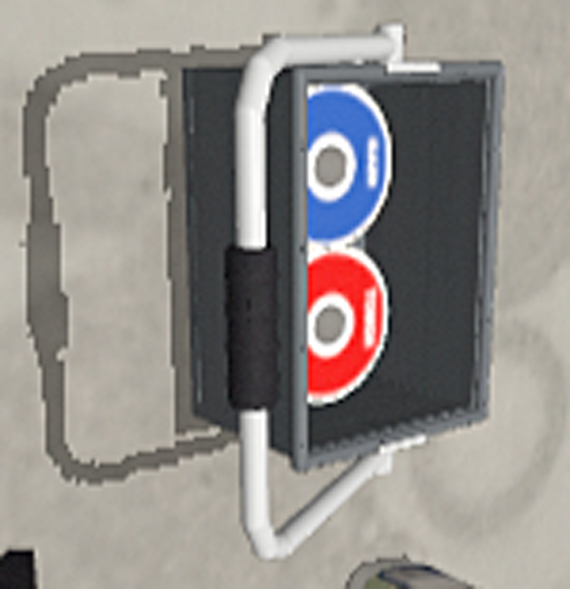

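```bash
cat > fit3.py <<'E'
exec(open('fit.py').read().split('# pail')[0])
src=open('fit.py').read()
exec(src[src.index('def rp'):src.index("s=least_squares(rp")])
K=cam('wrist')[0]
CW=(K,np.array([-2.6799331990783255,0.07103159951371035,-0.9887786067147742]),np.array([-0.4644057661568274,0.32661430266145275,0.22945498612319154]))
w=lambda x,y:T(x,y,(160,75),3.8)
def rw(p,full=False):
    x,y,a,b=p;th=np.radians(25)+b
    g=lambda yy:[-.11*np.cos(th),yy,.062+.11*np.sin(th)]
    mod=[[.045,.065,.073],[.045,-.065,.073],[-.045,-.065,.073],[-.045,.065,.073],g(.023),g(-.023),[-.045,.065,0],[-.045,-.065,0]]
    r=proj(0,Rz(mod,x,y,a),CW)-[w(500,63),w(487,418),w(300,470),w(293,68),w(249,247),w(252,408),w(183,68),w(195,418)]
    return r if full else r.ravel()
s=least_squares(rw,[.553,.331,.08,.1]);print('wrist',s.x,np.degrees(s.x[2]));print(rw(s.x,True))
s=least_squares(lambda p:np.r_[rp(p),rw(p)],[.553,.331,.08,.1],loss='soft_l1');print('all',s.x,np.degrees(s.x[2]));print(rw(s.x,True))
x,y,a,b=s.x;print(np.degrees(b))
for bb in (b,.4,.7,.95,1.13):
    th=np.radians(25)+bb;print(round(bb,2),Rz([[-.11*np.cos(th),0,.062+.11*np.sin(th)]],x,y,a))
E
python3 fit3.py
```

```text
wrist [0.5525 0.336  0.0652 0.0622] 3.733292192983337
[[-0.0838  1.1318]
 [-0.4177 -1.1994]
 [ 1.2831 -1.2142]
 [ 2.2404  1.8881]
 [-0.0835  0.0311]
 [ 0.0953 -0.0848]
 [-2.311  -0.2503]
 [-1.7556 -0.8928]]
all [0.5517 0.335  0.0524 0.0699] 3.0005722147468536
[[-0.1427  2.3037]
 [-1.2454 -0.0009]
 [ 0.2838 -0.6644]
 [ 2.2343  2.2188]
 [ 0.2224 -0.1219]
 [-0.0515 -0.0408]
 [-2.3078  0.0406]
 [-2.7019 -0.4297]]
4.005997285385851
0.07 [[0.4556 0.33   0.1153]]
0.4 [[0.4781 0.3311 0.1436]]
0.7 [[0.5055 0.3326 0.1618]]
0.95 [[0.5316 0.334  0.1701]]
1.13 [[0.5512 0.335  0.172 ]]
```

```bash
cat > plan.py <<'E'
from h import *
from scipy.spatial.transform import Rotation as Ro
np.set_printoptions(precision=4,suppress=True)
def ori(th,psi): return Ro.from_euler('ZYX',[psi,-(90-th),-90],degrees=True)
PX,PY,PS=.552,.335,3.0
def sleeve(b):
    th=np.radians(25)+b;a=np.radians(PS);l=-.11*np.cos(th)
    return np.array([PX+l*np.cos(a),PY+l*np.sin(a),.062+.11*np.sin(th)])
def tcp(b,th,back=0):
    R=ori(th,PS);d=R.as_matrix()[:,1];return R,sleeve(b)+d*(.008-back)
def rel(R,p,s=None):
    s=s or manip.get_state();R0=Ro.from_euler('xyz',s['orientation'],degrees=True)
    return np.r_[(R*R0.inv()).as_rotvec(),p-s['tool_pos']]
E
python3 - <<'E'
from plan import *
for bk in (.1,.05,0):print(bk,rel(*tcp(.07,50,bk)))
s={'orientation':ori(50,PS).as_euler('xyz',degrees=True),'tool_pos':tcp(.07,50)[1]}
for i in range(1,21):
    f=i/20;b=.07+f*(1.13-.07);th=50+40*f
    print(i,round(b,2),rel(*tcp(b,th),s))
E
```

```text
0.1 [ 0.0326  0.0001  0.0143  0.0338  0.0047 -0.0799]
0.05 [ 0.0326  0.0001  0.0143  0.0659  0.0064 -0.1182]
0 [ 0.0326  0.0001  0.0143  0.098   0.0081 -0.1565]
1 0.12 [-0.0018  0.0349 -0.      0.0027  0.0001  0.0048]
2 0.18 [-0.0037  0.0697 -0.      0.0057  0.0003  0.0095]
3 0.23 [-0.0055  0.1046 -0.      0.009   0.0005  0.0141]
4 0.28 [-0.0073  0.1394 -0.      0.0125  0.0007  0.0184]
5 0.33 [-0.0091  0.1743 -0.      0.0162  0.0008  0.0225]
6 0.39 [-0.011   0.2092 -0.      0.0201  0.0011  0.0265]
7 0.44 [-0.0128  0.244  -0.      0.0242  0.0013  0.0302]
8 0.49 [-0.0146  0.2789 -0.      0.0285  0.0015  0.0337]
9 0.55 [-0.0164  0.3137 -0.      0.033   0.0017  0.0369]
10 0.6 [-0.0183  0.3486 -0.      0.0377  0.002   0.0399]
11 0.65 [-0.0201  0.3834 -0.      0.0425  0.0022  0.0427]
12 0.71 [-0.0219  0.4183 -0.      0.0475  0.0025  0.0451]
13 0.76 [-0.0237  0.4532 -0.      0.0526  0.0028  0.0474]
14 0.81 [-0.0256  0.488  -0.      0.0578  0.003   0.0493]
15 0.86 [-0.0274  0.5229 -0.      0.0631  0.0033  0.0509]
16 0.92 [-0.0292  0.5577 -0.      0.0684  0.0036  0.0523]
17 0.97 [-0.0311  0.5926 -0.      0.0739  0.0039  0.0534]
18 1.02 [-0.0329  0.6275 -0.      0.0794  0.0042  0.0541]
19 1.08 [-0.0347  0.6623 -0.      0.0849  0.0044  0.0546]
20 1.13 [-0.0365  0.6972 -0.      0.0904  0.0047  0.0548]
```

Emit:
apply_moves(
  targets=[
    [0.015, 0, 0.007, 0.017, 0.002, -0.03, 1],
    [0.033, 0, 0.014, 0.033, 0.005, -0.06, 1],
    [0.033, 0, 0.014, 0.04, 0.005, -0.087, 1],
    [0.033, 0, 0.014, 0.053, 0.006, -0.103, 1],
    [0.033, 0, 0.014, 0.066, 0.006, -0.118, 1],
    [0.033, 0, 0.014, 0.077, 0.007, -0.131, 1],
    [0.033, 0, 0.014, 0.088, 0.007, -0.144, 1],
    [0.033, 0, 0.014, 0.098, 0.008, -0.156, 1],
    [0.033, 0, 0.014, 0.098, 0.008, -0.156, 1],
  ],
)

```text
t: 5.05
tool_pos: [0.4634, 0.3374, 0.1259]
orientation: [-90.7, -38.5, 2.6]
wrist_force: [0.9, -1.3, 0.2]
finger_gap: 0.0923
```

```bash
python3 w.py 3 side wrist; python3 -c "
from plan import *
print(rel(*tcp(.07,50)))"
```

```text
5.05 [0.4634 0.3374 0.1259] [-90.7428 -38.544    2.5928] [ 53.2238  17.8398 126.6565 -73.9856  30.6424 115.4652] [ 0.9286 -1.3416  0.1895] 0.09233300375505449
pics/side3.png [2.2267263005110514, -0.16715153936449598, 0.06262026204804172] [-0.4414806632015559, 0.2655304617133942, 0.9367069454478654]
pics/wrist3.png [-2.7116967817791426, 0.08108928309232655, -0.9590048002529308] [-0.4516429532101056, 0.39202022410678394, 0.07658377585711745]
[ 0.0113 -0.0245  0.0147 -0.0004 -0.0064 -0.0171]
```

View pics/wrist3.png

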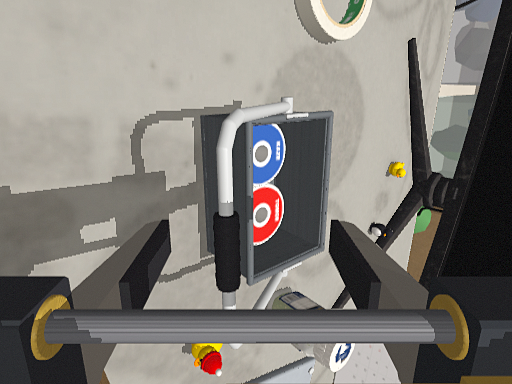

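View pics/side3.png

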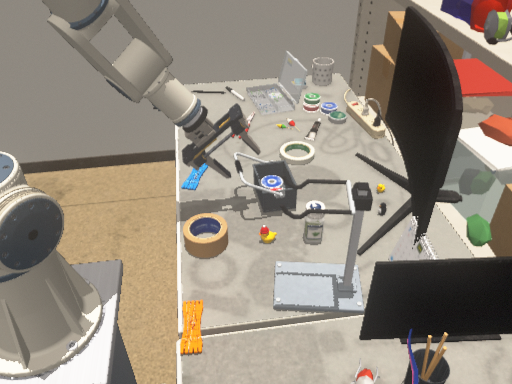

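```bash
python3 - <<'E'
from plan import *
print(rel(*tcp(.07,68)))
R,p=tcp(.07,68);s={'orientation':R.as_euler('xyz',degrees=True),'tool_pos':p};print(p)
for i in range(1,21):
    f=i/20;b=.07+f*(1.13-.07);th=68+22*f
    print(i,round(b,2),rel(*tcp(b,th),s))
E
```

```text
[-0.0029  0.2894  0.013  -0.0026 -0.0066 -0.0183]
[0.4589 0.3301 0.1079]
1 0.12 [-0.001   0.0192 -0.      0.0028  0.0001  0.005 ]
2 0.18 [-0.002   0.0383 -0.      0.0059  0.0003  0.0098]
3 0.23 [-0.003   0.0575 -0.      0.0092  0.0005  0.0144]
4 0.28 [-0.004   0.0767 -0.      0.0128  0.0007  0.0188]
5 0.33 [-0.005   0.0959 -0.      0.0166  0.0009  0.0231]
6 0.39 [-0.006   0.115  -0.      0.0206  0.0011  0.0271]
7 0.44 [-0.007   0.1342 -0.      0.0248  0.0013  0.0309]
8 0.49 [-0.008   0.1534 -0.      0.0293  0.0015  0.0345]
9 0.55 [-0.009   0.1726 -0.      0.0339  0.0018  0.0378]
10 0.6 [-0.01    0.1917 -0.      0.0386  0.002   0.0409]
11 0.65 [-0.0111  0.2109 -0.      0.0436  0.0023  0.0437]
12 0.71 [-0.0121  0.2301 -0.      0.0487  0.0025  0.0462]
13 0.76 [-0.0131  0.2492  0.      0.0539  0.0028  0.0485]
14 0.81 [-0.0141  0.2684  0.      0.0592  0.0031  0.0505]
15 0.86 [-0.0151  0.2876 -0.      0.0646  0.0034  0.0521]
16 0.92 [-0.0161  0.3068 -0.      0.0701  0.0037  0.0535]
17 0.97 [-0.0171  0.3259 -0.      0.0757  0.004   0.0546]
18 1.02 [-0.0181  0.3451 -0.      0.0813  0.0043  0.0554]
19 1.08 [-0.0191  0.3643  0.      0.0869  0.0046  0.0559]
20 1.13 [-0.0201  0.3834 -0.      0.0926  0.0049  0.0561]
```

Emit:
apply_moves(
  targets=[
    [0, 0.06, 0, 0, 0, 0, 1],
    [0, 0.12, 0, 0, 0, 0, 1],
    [0, 0.18, 0, 0, 0, 0, 1],
    [0, 0.24, 0.01, 0, 0, 0, 1],
    [0, 0.29, 0.013, 0, 0, 0, 1],
    [0, 0.29, 0.013, 0, 0, 0, 1],
  ],
)

```text
t: 5.65
tool_pos: [0.4615, 0.3384, 0.128]
orientation: [-89.5, -21.9, 3.0]
wrist_force: [0.7, -0.2, 0.9]
finger_gap: 0.0918
```

```bash
python3 w.py 4 ; python3 -c "
from plan import *
print(rel(*tcp(.07,68)))"
```

```text
5.65 [0.4615 0.3384 0.128 ] [-89.5249 -21.9244   2.9545] [ 44.5664  15.9902 118.6523 -27.7238  31.309   63.5919] [ 0.6539 -0.1635  0.8905] 0.0918465710197686
[-0.0076 -0.0017 -0.0023 -0.0026 -0.0083 -0.02  ]
```

Emit:
apply_moves(
  targets=[
    [-0.008, 0, -0.002, -0.001, -0.004, -0.007, 1],
    [-0.008, 0, -0.002, -0.002, -0.008, -0.014, 1],
    [-0.008, 0, -0.002, -0.0026, -0.008, -0.02, 1],
    [-0.008, 0, -0.002, -0.0026, -0.008, -0.02, 0.24],
    [-0.008, 0, -0.002, -0.0026, -0.008, -0.02, 0.24],
    [-0.008, 0, -0.002, -0.0026, -0.008, -0.02, 0.24],
    [-0.008, 0, -0.002, -0.0026, -0.008, -0.02, 0.24],
    [-0.008, 0, -0.002, -0.0026, -0.008, -0.02, 0.24],
  ],
  squeeze=3,
)

```text
t: 6.32
tool_pos: [0.4575, 0.3297, 0.106]
orientation: [-90.2, -22.0, 3.1]
wrist_force: [0.4, 0.2, 0.1]
finger_gap: 0.0609
```

```bash
python3 w.py 5 wrist ; python3 -c "
from plan import *
print(rel(*tcp(.07,68)))"
```

```text
6.3167 [0.4575 0.3297 0.106 ] [-90.2458 -21.9646   3.1256] [ 44.5326  17.7038 120.22   -31.1046  29.0188  67.1336] [0.3684 0.2236 0.0978] 0.06088017861166546
pics/wrist5.png [-2.8151553287387503, 0.0030814082298559337, -0.5593338386338641] [-0.48000730036801786, 0.34635828778684935, 0.18475874334170064]
[ 0.004  -0.0004 -0.0005  0.0015  0.0005  0.0019]
```

View pics/wrist5.png

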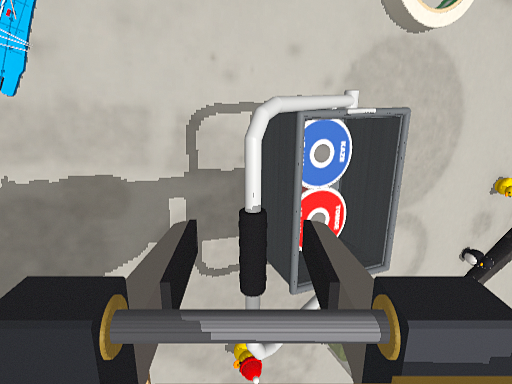

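Emit:
apply_moves(
  targets=[
    [0, 0, 0, 0.001, 0, 0.001, 0.24],
    [0, 0, 0, 0.001, 0, 0.002, 0.24],
    [0, 0, 0, 0.001, 0, 0.002, 0.24],
    [0, 0, 0, 0.001, 0, 0.002, 0.24],
    [0, 0, 0, 0.001, 0, 0.002, 0.24],
    [0, 0, 0, 0.001, 0, 0.002, 0.24],
    [0, 0, 0, 0.001, 0, 0.002, 0.24],
  ],
)

```text
t: 6.95
tool_pos: [0.4584, 0.3294, 0.1078]
orientation: [-90.3, -21.9, 3.1]
wrist_force: [-0.1, -0.5, -0.5]
finger_gap: 0.0221
```

```bash
python3 w.py 6 wrist ; python3 -c "
from plan import *
print(rel(*tcp(.07,68)))
s=manip.get_state();d=ori(68,3).as_matrix()[:,1]
print(proj('wrist',[s['tool_pos']-.008*d,s['tool_pos']+.011*d]))"
```

```text
6.95 [0.4584 0.3294 0.1078] [-90.2644 -21.9377   3.1179] [ 44.4273  17.5612 120.083  -30.7823  29.2524  66.6915] [-0.1274 -0.5099 -0.548 ] 0.022081928242247507
pics/wrist6.png [-2.814962869555653, 0.0033112349778689405, -0.5586387796484704] [-0.4814978948993639, 0.3456517518375611, 0.1862582579478782]
[ 0.0043 -0.0008 -0.0004  0.0006  0.0007  0.0001]
[[248.842  251.4361]
 [248.8821 235.7139]]
```

View pics/wrist6.png

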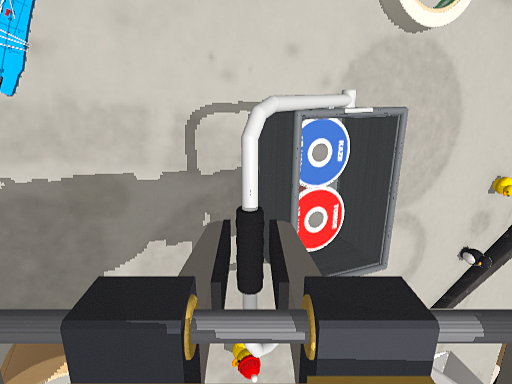

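Emit:
apply_moves(
  targets=[
    [0, 0.019, 0, 0.0028, 0.0001, 0.005, 0.24],
    [0, 0.038, 0, 0.0059, 0.0003, 0.0098, 0.24],
    [0, 0.058, 0, 0.0092, 0.0005, 0.0144, 0.24],
    [0, 0.077, 0, 0.0128, 0.0007, 0.0188, 0.24],
    [0, 0.096, 0, 0.0166, 0.0009, 0.0231, 0.24],
    [0, 0.115, 0, 0.0206, 0.0011, 0.0271, 0.24],
    [0, 0.134, 0, 0.0248, 0.0013, 0.0309, 0.24],
    [0, 0.153, 0, 0.0293, 0.0015, 0.0345, 0.24],
    [0, 0.173, 0, 0.0339, 0.0018, 0.0378, 0.24],
    [0, 0.192, 0, 0.0386, 0.002, 0.0409, 0.24],
  ],
)

```text
t: 7.83
tool_pos: [0.497, 0.3313, 0.1488]
orientation: [-89.7, -10.9, 2.9]
wrist_force: [-0.2, -0.7, 0.1]
finger_gap: 0.022
```

```bash
python3 w.py 7 wrist side; python3 - <<'E'
from plan import *
R,p=tcp(.6,79);s=manip.get_state()
print(rel(R,p))
for i in range(11,21):
    f=i/20;b=.07+f*(1.13-.07);th=68+22*f
    print(i,round(b,2),rel(*tcp(b,th),s))
E
```

```text
7.8333 [0.497  0.3313 0.1488] [-89.6528 -10.8774   2.9478] [ 36.9046  18.3807 108.2947  -8.2523  44.374   39.376 ] [-0.1745 -0.6693  0.0909] 0.022017929891715932
pics/wrist7.png [-2.856650081461634, -0.03491475372769554, -0.28445256084131365] [-0.5324751922270522, 0.3123603710046793, 0.3053459048854418]
pics/side7.png [2.2267263005110514, -0.16715153936449598, 0.06262026204804172] [-0.4414806632015559, 0.2655304617133942, 0.9367069454478654]
[-0.0068 -0.0002  0.0006 -0.0007  0.0004 -0.0005]
11 0.65 [-0.0078  0.019   0.0007  0.0043  0.0007  0.0023]
12 0.71 [-0.0088  0.0382  0.0007  0.0093  0.0009  0.0048]
13 0.76 [-0.0098  0.0573  0.0008  0.0145  0.0012  0.0071]
14 0.81 [-0.0108  0.0765  0.0009  0.0199  0.0015  0.0091]
15 0.86 [-0.0118  0.0957  0.0009  0.0253  0.0018  0.0108]
16 0.92 [-0.0128  0.1149  0.001   0.0308  0.0021  0.0121]
17 0.97 [-0.0138  0.134   0.001   0.0363  0.0024  0.0132]
18 1.02 [-0.0148  0.1532  0.0011  0.0419  0.0027  0.014 ]
19 1.08 [-0.0158  0.1724  0.0012  0.0476  0.003   0.0145]
20 1.13 [-0.0168  0.1915  0.0012  0.0533  0.0032  0.0147]
```

View pics/wrist7.png

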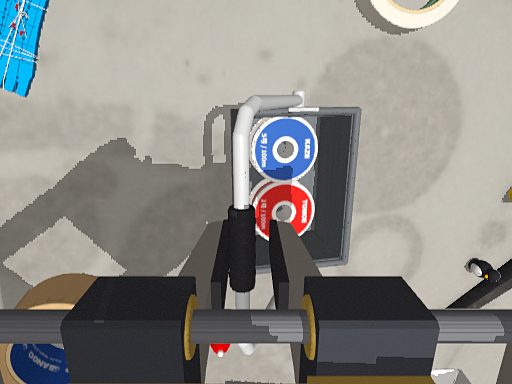

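View pics/side7.png

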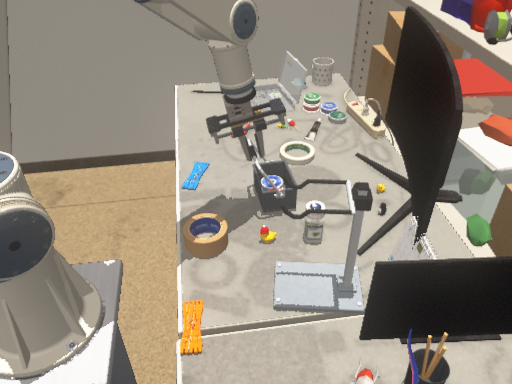

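Works as intended: sleeve at (240,250) rides on the lower jaw, the pail has not moved. Continue the arc.

Emit:
apply_moves(
  targets=[
    [-0.008, 0.019, 0, 0.0043, 0.0006, 0.0023, 0.24],
    [-0.009, 0.038, 0, 0.0093, 0.0009, 0.0048, 0.24],
    [-0.01, 0.057, 0, 0.0145, 0.0012, 0.0071, 0.24],
    [-0.011, 0.077, 0, 0.0199, 0.0015, 0.0091, 0.24],
    [-0.012, 0.096, 0, 0.0253, 0.0018, 0.0108, 0.24],
    [-0.013, 0.115, 0, 0.0308, 0.0021, 0.0121, 0.24],
    [-0.014, 0.134, 0, 0.0363, 0.0024, 0.0132, 0.24],
    [-0.015, 0.153, 0, 0.0419, 0.0027, 0.014, 0.24],
    [-0.016, 0.172, 0, 0.0476, 0.003, 0.0145, 0.24],
    [-0.017, 0.19, 0, 0.053, 0.0032, 0.0147, 0.24],
  ],
)

```text
t: 8.77
tool_pos: [0.5497, 0.3345, 0.163]
orientation: [-90.1, 0.0, 3.0]
wrist_force: [-0.3, 0.3, 0.2]
finger_gap: 0.0217
```

```bash
python3 w.py 8 wrist top; python3 - <<'E'
from plan import *
R,p=tcp(1.13,90)
print(rel(R,p))
E
```

```text
8.7667 [0.5497 0.3345 0.163 ] [-90.1095   0.0141   2.976 ] [31.2323 25.3902 94.3288 -0.1033 60.3452 28.3075] [-0.2507  0.257   0.2192] 0.021697661105859696
pics/wrist8.png [-2.855879726507144, -0.07366367564083631, -0.012645170599723112] [-0.5667383486246297, 0.27940011438329015, 0.41677509663570284]
pics/top8.png [2.16637454284732, -2.2319000242872398, 0.034293008561674596] [0.19703408410933182, 0.48930030464886787, 1.0058532291827393]
[0.0016 0.001  0.001  0.0009 0.0005 0.0011]
```

View pics/wrist8.png

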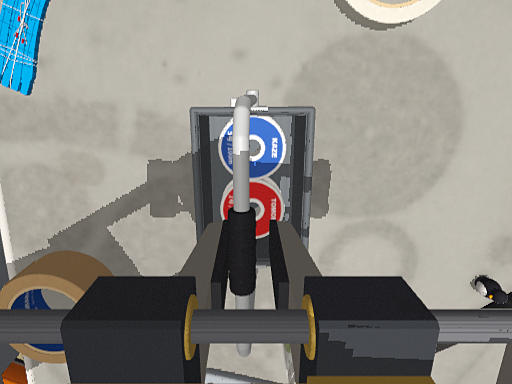

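View pics/top8.png

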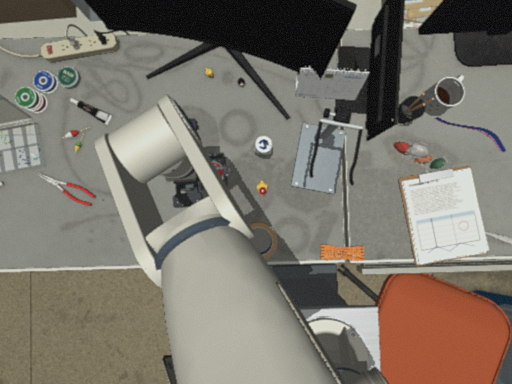

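Emit:
apply_moves(
  targets=[
    [0, 0, 0, 0.001, 0.0005, 0.001, 0.24],
    [0, 0, 0, 0.002, 0.0005, 0.001, 0.22],
    [0, 0, 0, 0.003, 0.0005, 0.001, 0.2],
    [0, 0, 0, 0.003, 0.0005, 0.001, 0.17],
    [0, 0, 0, 0.003, 0.0005, 0.001, 0.14],
    [0, 0, 0, 0.003, 0.0005, 0.001, 0.1],
    [0, 0, 0, 0.003, 0.0005, 0.001, 0.08],
    [0, 0, 0, 0.003, 0.0005, 0.001, 0.08],
  ],
  squeeze=3,
)

```text
t: 9.53
tool_pos: [0.5529, 0.3351, 0.1645]
orientation: [-90.1, -0.0, 3.0]
wrist_force: [-0.8, -0.3, 0.1]
finger_gap: 0.0139
```

```bash
python3 w.py 9 wrist; python3 - <<'E'
from plan import *
s=manip.get_state();d=np.array([0,0,-1]);x,y,z=s['tool_pos']
c=np.radians(3);
for px in (x-.003,x,x+.003):
  print(px,proj('wrist',[[x,y,.171],*[[px+a*np.cos(c)-b*np.sin(c),y+a*np.sin(c)+b*np.cos(c),h] for a,b,h in((0,.065,.062),(.045,.065,.073),(-.045,.065,.073),(.045,-.02,.073),(-.045,-.02,.073))]]).tolist())
import cv2
im=cv2.imread('pics/wrist9.png')[70:230,170:340]
cv2.imwrite('pics/w9c.png',cv2.resize(im,None,fx=3.7,fy=3.7,interpolation=cv2.INTER_CUBIC))
E
```

```text
9.5333 [0.5529 0.3351 0.1645] [-90.0629  -0.0379   2.9891] [31.1291 25.5191 93.9089 -0.0842 60.5682 28.1814] [-0.8321 -0.2743  0.0569] 0.013914594297764784
pics/wrist9.png [-2.8567015673958487, -0.07380544057446721, -0.013896584633075144] [-0.57014948027288, 0.27970537815893537, 0.4176240891763119]
0.5499054881757061 [[249.0385275532687, 250.12939229820145], [245.05200370933693, 111.07603818637213], [304.08089682647807, 111.86184968989183], [185.66436311390217, 111.92540845188947], [299.2779501109156, 216.24626794180176], [191.36312672847447, 216.37743005672465]]
0.5529054881757061 [[249.0385275532687, 250.12939229820145], [248.8308983209474, 111.27702475721652], [308.00913119766653, 112.07126223581172], [189.61994496884176, 112.13496914866795], [302.85890712027475, 216.41759360464934], [194.96679618593785, 216.5488513566324]]
0.5559054881757061 [[249.0385275532687, 250.12939229820145], [252.60830556201353, 111.47793221987281], [311.93575337169796, 112.28058883616949], [193.5739021534139, 112.3444437728871], [306.4385246981326, 216.58885518435122], [198.56911677104478, 216.7202084926495]]
```

View pics/w9c.png

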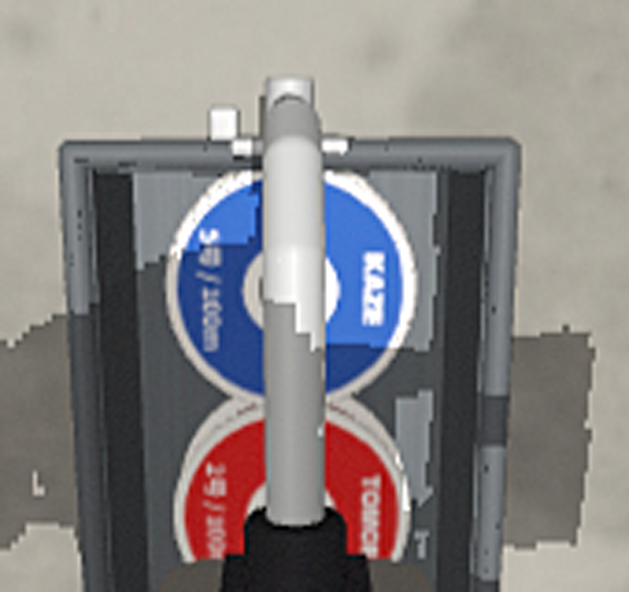

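Emit:
apply_moves(
  targets=[
    [0, 0, 0, 0, 0, 0, 0.05],
    [0, 0, 0, 0, 0, 0, 0.05],
    [0, 0, 0, 0, 0, 0, 0.05],
    [0, 0, 0, 0, 0, 0.002, 0.05],
    [0, 0, 0, 0, 0, 0.005, 0.05],
    [0, 0, 0, 0, 0, 0.01, 0.05],
    [0, 0, 0, 0, 0, 0.016, 0.05],
    [0, 0, 0, 0, 0, 0.024, 0.05],
    [0, 0, 0, 0, 0, 0.03, 0.05],
    [0, 0, 0, 0, 0, 0.03, 0.05],
  ],
  squeeze=45,
)

```text
t: 10.42
tool_pos: [0.5539, 0.3356, 0.1965]
orientation: [-90.0, -0.2, 3.0]
wrist_force: [0.3, 0.2, -5.4]
finger_gap: 0.0126
```

```bash
python3 w.py 10 wrist side
```

```text
10.4167 [0.5539 0.3356 0.1965] [-89.9901  -0.1782   2.9844] [31.124  23.6748 92.3456 -0.0839 63.8179 28.1765] [ 0.319   0.1649 -5.4405] 0.01264150028157883
pics/wrist10.png [-2.858046083582374, -0.07327551353216404, -0.01734576550008787] [-0.5716705194038743, 0.27192845335978894, 0.4468282149567924]
pics/side10.png [2.2267263005110514, -0.16715153936449598, 0.06262026204804172] [-0.4414806632015559, 0.2655304617133942, 0.9367069454478654]
```

View pics/wrist10.png

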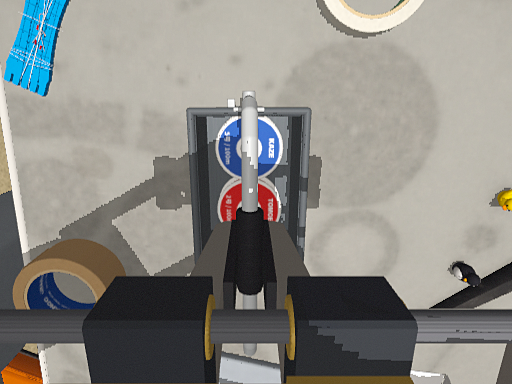

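View pics/side10.png

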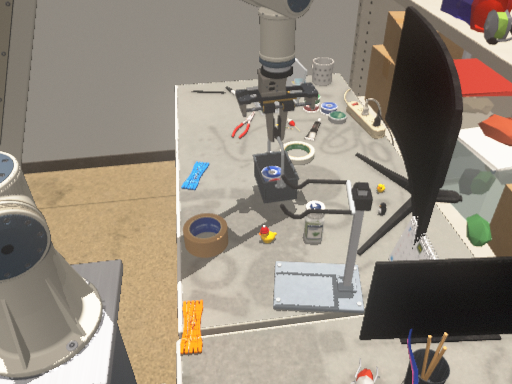

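Emit:
apply_moves(
  targets=[
    [0, 0, 0, 0, 0, 0.006, 0.05],
    [0, 0, 0, 0, 0, 0.016, 0.05],
    [0, 0, 0, 0, 0, 0.03, 0.05],
    [0, 0, 0, -0.003, 0, 0.046, 0.05],
    [0, 0, 0, -0.01, -0.003, 0.062, 0.05],
    [0, 0, 0, -0.022, -0.01, 0.078, 0.05],
    [0, 0, 0, -0.036, -0.02, 0.09, 0.05],
    [0, 0, -0.01, -0.05, -0.033, 0.098, 0.05],
    [0, 0, -0.025, -0.064, -0.048, 0.103, 0.05],
    [0, 0, -0.04, -0.078, -0.065, 0.104, 0.05],
  ],
)

```text
t: 11.35
tool_pos: [0.4748, 0.2701, 0.3004]
orientation: [-90.0, -0.2, 0.7]
wrist_force: [0.0, -0.9, -5.1]
finger_gap: 0.0128
```

Emit:
apply_moves(
  targets=[
    [0, 0, -0.02, -0.012, -0.018, 0, 0.05],
    [0, 0, -0.04, -0.024, -0.037, 0, 0.05],
    [0, 0, -0.06, -0.036, -0.056, 0, 0.05],
    [0, 0, -0.085, -0.046, -0.076, 0, 0.05],
    [0, 0, -0.11, -0.055, -0.096, 0, 0.05],
    [0, 0, -0.135, -0.062, -0.116, 0, 0.05],
    [0, 0, -0.16, -0.067, -0.136, 0, 0.05],
    [0, 0, -0.185, -0.07, -0.156, 0, 0.05],
    [0, 0, -0.205, -0.071, -0.174, 0, 0.05],
    [0, 0, -0.22, -0.072, -0.19, 0, 0.05],
  ],
)

```text
t: 12.18
tool_pos: [0.4027, 0.0791, 0.2994]
orientation: [-90.0, -0.1, -12.0]
wrist_force: [0.0, -1.2, -4.9]
finger_gap: 0.0126
```

```bash
python3 w.py 11; python3 - <<'E'
from plan import *
c=np.radians(-12.2)
for d in (-.13,0):
    print(rel(ori(90,-12.2),np.array([.535+d*np.cos(c),.012+d*np.sin(c),.30])))
E
```

```text
12.1833 [0.4027 0.0791 0.2994] [-90.0483  -0.1051 -11.979 ] [ 10.9691  -4.0374 112.6126  -0.0902  71.3468  22.9769] [ 0.0267 -1.208  -4.9499] 0.012589770795953975
[ 0.0012  0.0016 -0.0039  0.0052 -0.0396  0.0006]
[ 0.0012  0.0016 -0.0039  0.1323 -0.0671  0.0006]
```

Align in front of the hook, then look.

Emit:
apply_moves(
  targets=[
    [0, 0, -0.002, 0.001, -0.01, 0.001, 0.05],
    [0, 0, -0.004, 0.003, -0.022, 0.001, 0.05],
    [0, 0, -0.004, 0.004, -0.032, 0.001, 0.05],
    [0, 0, -0.004, 0.005, -0.038, 0.001, 0.05],
    [0, 0, -0.004, 0.005, -0.0396, 0.001, 0.05],
    [0, 0, -0.004, 0.005, -0.0396, 0.001, 0.05],
    [0, 0, -0.004, 0.005, -0.0396, 0.001, 0.05],
  ],
)

```text
t: 12.77
tool_pos: [0.408, 0.0408, 0.2994]
orientation: [-90.0, -0.0, -12.1]
wrist_force: [0.9, -0.7, -5.0]
finger_gap: 0.0128
```

```bash
python3 w.py 12 wrist side top
```

```text
12.7667 [0.408  0.0408 0.2994] [-90.0473  -0.0167 -12.1431] [  5.5506  -4.0311 112.6049  -0.0529  71.4247  17.7105] [ 0.9388 -0.6661 -4.9653] 0.012801938992977541
pics/wrist12.png [-2.8432774693107397, 0.3030398741157778, 0.0406522794171287] [-0.39086146765720714, 0.06908804919878912, 0.4972317643463124]
pics/side12.png [2.2267263005110514, -0.16715153936449598, 0.06262026204804172] [-0.4414806632015559, 0.2655304617133942, 0.9367069454478654]
pics/top12.png [2.16637454284732, -2.2319000242872398, 0.034293008561674596] [0.19703408410933182, 0.48930030464886787, 1.0058532291827393]
```

View pics/wrist12.png

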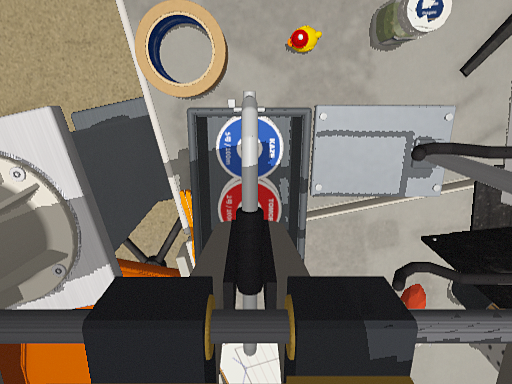

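View pics/side12.png

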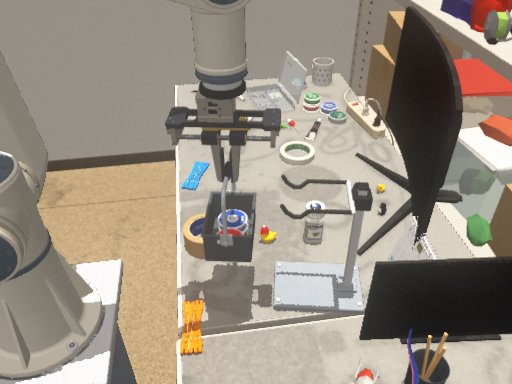

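View pics/top12.png

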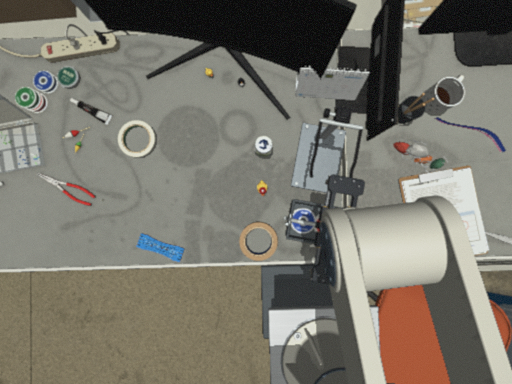

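```bash
python3 - <<'E'
import cv2
im=cv2.imread('pics/wrist12.png')[90:310,310:512]
cv2.imwrite('pics/w12c.png',cv2.resize(im,None,fx=2.7,fy=2.7,interpolation=cv2.INTER_CUBIC))
im=cv2.imread('pics/side12.png')[165:225,270:380]
cv2.imwrite('pics/s12c.png',cv2.resize(im,None,fx=7,fy=7,interpolation=cv2.INTER_CUBIC))
E
```

```text
(no output)
```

View pics/w12c.png

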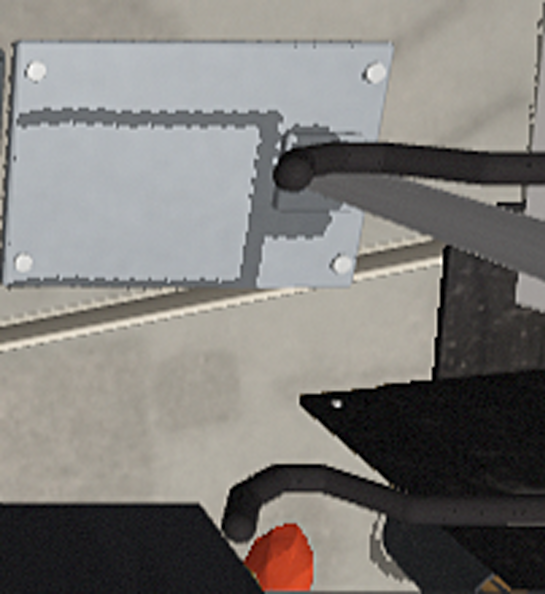

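View pics/s12c.png

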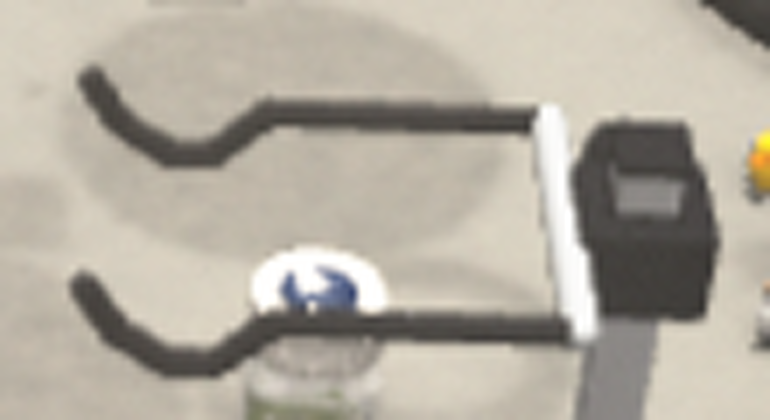

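```bash
cat > fit4.py <<'E'
exec(open('fit2.py').read().split("def rw")[0])
CW2=(K,np.array([-2.8432774693107397,0.3030398741157778,0.0406522794171287]),np.array([-0.39086146765720714,0.06908804919878912,0.4972317643463124]))
w2=lambda x,y:T(x,y,(310,90),2.7); s2=lambda x,y:T(x,y,(270,165),7)
def rr(p,full=False):
    x,y,a,bx,h,e=p
    base=[[bx+.095,.065,.012],[bx+.095,-.065,.012],[bx-.095,-.065,.012],[bx-.095,.065,.012]]
    l=h-.008
    pr=lambda X,Z:[[X,.045,l+Z],[X,-.045,l+Z]]
    tip=pr(-.028+e,.024-e)
    G=lambda m:Rz(m,x,y,a)
    r={'sb':proj(0,G(base),CS)-[sd(558,403),sd(582,533),sd(312,528),sd(318,394)],
     'tb':proj(0,G(base),CT)-[ts(92,133),ts(262,160),ts(218,413),ts(47,382)],
     'w1b':proj(0,G(base),CW)-[w(530,90),w(475,407),w(27,398),w(55,76)],
     'w2b':proj(0,G(base),CW2)-[w2(393,42),w2(352,287),w2(4,284),w2(14,42)],
     'slow':proj(0,G(pr(0,0)),CS)-[s2(193,155),s2(187,363)],
     'slev':proj(0,G(pr(.021,.015)),CS)-[s2(268,113),s2(263,324)],
     'sbar':proj(0,G(pr(.098,.015)),CS)-[s2(545,118),s2(578,329)],
     'stip':proj(0,G(tip),CS)-[s2(91,76),s2(83,284)],
     'tbar':proj(0,G(pr(.098,.015)),CT)-[ts(163,120),ts(328,152)],
     'w1tip':proj(0,G(tip),CW)-[w(386,120),w(318,530)],
     'w2tip':proj(0,G(tip),CW2)-[w2(295,169),w2(240,525)]}
    return r if full else np.concatenate([v.ravel() for v in r.values()])
s=least_squares(rr,[.535,.0135,-.17,.05,.243,0],loss='soft_l1',x_scale=[.01,.01,.1,.01,.01,.003]);print('all',s.x,np.degrees(s.x[2]));
for k,v in rr(s.x,True).items():print(k,v.ravel())
J=s.jac;print('sd',np.sqrt(np.diag(np.linalg.inv(J.T@J)))*.7)
E
python3 fit4.py
```

```text
all [ 0.5337  0.0129 -0.2164  0.0555  0.2522  0.001 ] -12.399728182174405
sb [ 2.177  -0.1762  0.9851  2.6276 -0.6814 -0.3371 -0.4727 -0.8021]
tb [-0.8241 -0.9059  0.4506  0.4619 -0.1041  1.0505 -1.3996  0.5164]
w1b [ 0.8456 -0.9785 -0.4151  0.6448 -0.6393 -0.0604 -0.5497 -0.9252]
w2b [ 1.2744 -0.4673  0.0745  0.5624 -1.0883  1.2114  0.7081 -1.0851]
slow [-0.4318 -0.5423  0.5177 -0.4704]
slev [ 0.0244 -0.3455  1.8126 -0.8197]
sbar [0.4419 0.219  0.3404 0.0467]
stip [0.701  0.8011 0.7557 0.4563]
tbar [-0.2691  0.6608 -1.3978  0.093 ]
w1tip [-0.6259 -0.4437  0.1847  0.8371]
w2tip [-0.4522  1.1121 -0.063   0.0442]
sd [0.0005 0.0003 0.0027 0.0007 0.0006 0.0007]
```

Emit:
apply_moves(
  targets=[
    [0, 0, 0, 0.007, -0.0015, 0, 0.05],
    [0, 0, 0, 0.018, -0.004, 0, 0.05],
    [0, 0, -0.002, 0.032, -0.007, 0, 0.05],
    [0, 0, -0.004, 0.048, -0.0105, 0, 0.05],
    [0, 0, -0.004, 0.064, -0.014, 0, 0.05],
    [0, 0, -0.004, 0.08, -0.0175, 0, 0.05],
    [0, 0, -0.004, 0.096, -0.021, 0, 0.05],
    [0, 0, -0.004, 0.11, -0.0242, 0, 0.05],
    [0, 0, -0.004, 0.121, -0.0267, 0, 0.05],
    [0, 0, -0.004, 0.126, -0.0278, 0, 0.05],
  ],
)

```text
t: 13.75
tool_pos: [0.5363, 0.0121, 0.2989]
orientation: [-90.1, -0.1, -12.4]
wrist_force: [0.6, 0.4, -5.1]
finger_gap: 0.0129
```

```bash
python3 w.py 13 wrist side; python3 -c "
from plan import *
c=np.radians(-12.4)
print(rel(ori(90,-12.4),np.array([.534,.013,.30])))
import cv2
im=cv2.imread('pics/side13.png')[90:290,170:380]
cv2.imwrite('pics/s13c.png',cv2.resize(im,None,fx=3,fy=3,interpolation=cv2.INTER_CUBIC))"
```

```text
13.75 [0.5363 0.0121 0.2989] [-90.0701  -0.0604 -12.4011] [ 1.1863  8.5258 99.4876 -0.0866 71.9444 13.6142] [ 0.5893  0.4238 -5.1209] 0.01286432865183103
pics/wrist13.png [-2.8421370054535955, 0.3094391786428554, 0.040612346228417896] [-0.5220114329522644, 0.07042302092158077, 0.49656768391945577]
pics/side13.png [2.2267263005110514, -0.16715153936449598, 0.06262026204804172] [-0.4414806632015559, 0.2655304617133942, 0.9367069454478654]
[ 0.0013 -0.0001 -0.0001 -0.001   0.0006  0.0011]
```

View pics/wrist13.png

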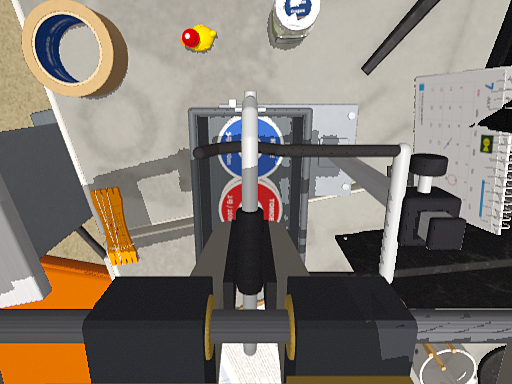

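View pics/s13c.png

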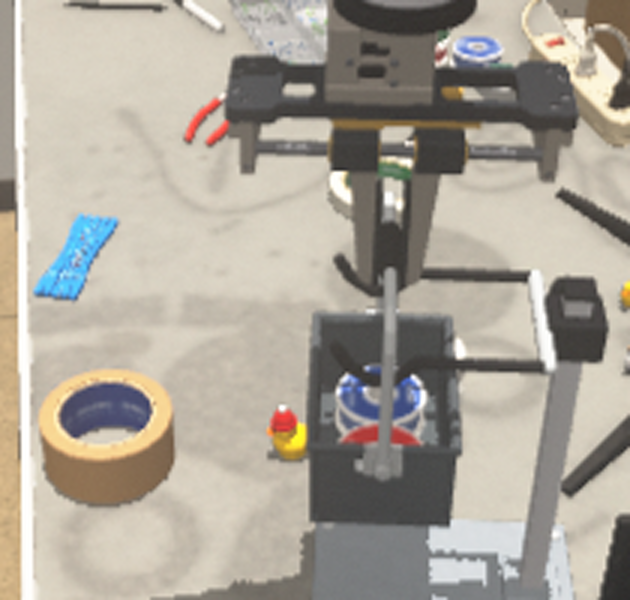

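```bash
python3 - <<'E'
from h import *
K=cam('wrist')[0]
C=(K,np.array([-2.8421370054535955,0.3094391786428554,0.040612346228417896]),np.array([-0.5220114329522644,0.07042302092158077,0.49656768391945577]))
x,y,a,h=.5337,.0129,-.2164,.2522
c,s=np.cos(a),np.sin(a)
for n,X,Y,Z in(('tip',-.027,.045,.0153+.0),('levstart',.021,.045,.007),('bar+',.098,.045,.007),('bar-',.098,-.045,.007),('low',0,.045,-.008)):
    print(n,proj(0,[[x+c*X-s*Y,y+s*X+c*Y,h+Z]],C))
im=cv2.imread('pics/wrist13.png')[130:300,180:420]
cv2.imwrite('pics/w13c.png',cv2.resize(im,None,fx=3.3,fy=3.3,interpolation=cv2.INTER_CUBIC))
E
```

```text
tip [[199.4919374  152.06211013]]
levstart [[278.46436029 149.64231898]]
bar+ [[401.84033259 149.57251398]]
bar- [[384.87995434 276.68778653]]
low [[245.03524357 145.81641045]]
```

View pics/w13c.png

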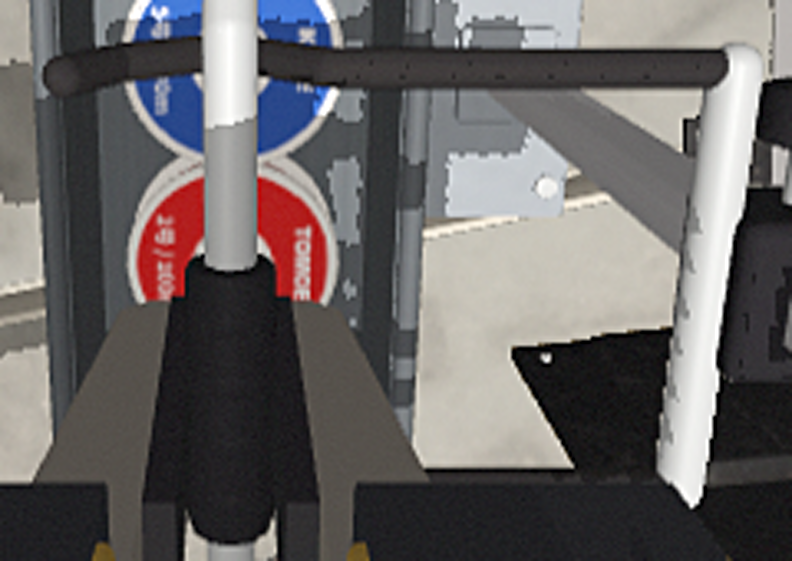

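Emit:
apply_moves(
  targets=[
    [0, 0, 0, 0, 0, -0.003, 0.05],
    [0, 0, 0, 0, 0, -0.008, 0.05],
    [0, 0, 0, 0, 0, -0.014, 0.05],
    [0, 0, 0, 0, 0, -0.02, 0.05],
    [0, 0, 0, 0, 0, -0.026, 0.05],
    [0, 0, 0, 0, 0, -0.031, 0.05],
    [0, 0, 0, 0, 0, -0.034, 0.05],
    [0, 0, 0, 0, 0, -0.036, 0.05],
    [0, 0, 0, 0, 0, -0.037, 0.05],
    [0, 0, 0, 0, 0, -0.037, 0.05],
  ],
)

```text
t: 14.68
tool_pos: [0.534, 0.0127, 0.2623]
orientation: [-90.1, -0.0, -12.4]
wrist_force: [0.3, -0.6, -5.6]
finger_gap: 0.0126
```

```bash
python3 w.py 14 side wrist; python3 - <<'E'
import cv2
im=cv2.imread('pics/side14.png')[130:290,220:380]
cv2.imwrite('pics/s14c.png',cv2.resize(im,None,fx=3.7,fy=3.7,interpolation=cv2.INTER_CUBIC))
E
```

```text
14.6833 [0.534  0.0127 0.2623] [-90.0669  -0.0274 -12.3721] [  1.2485  10.0839 102.3399  -0.0773  67.5654  13.6501] [ 0.302  -0.5639 -5.5849] 0.012596853107880127
pics/side14.png [2.2267263005110514, -0.16715153936449598, 0.06262026204804172] [-0.4414806632015559, 0.2655304617133942, 0.9367069454478654]
pics/wrist14.png [-2.8423801884996065, 0.3086955043128243, 0.04091834871070581] [-0.5196014446891983, 0.08048408163737161, 0.4616937768294495]
```

View pics/s14c.png

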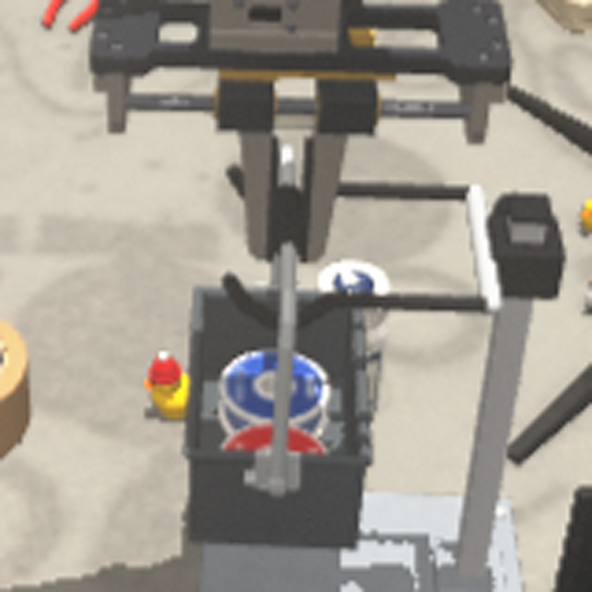

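Emit:
apply_moves(
  targets=[
    [0, 0, 0, 0, 0, -0.0015, 0.05],
    [0, 0, 0, 0, 0, -0.003, 0.05],
    [0, 0, 0, 0, 0, -0.0045, 0.05],
    [0, 0, 0, 0, 0, -0.006, 0.05],
    [0, 0, 0, 0, 0, -0.007, 0.05],
    [0, 0, 0, 0, 0, -0.008, 0.05],
    [0, 0, 0, 0, 0, -0.009, 0.05],
    [0, 0, 0, 0, 0, -0.01, 0.05],
    [0, 0, 0, 0, 0, -0.01, 0.05],
  ],
)

```text
t: 15.53
tool_pos: [0.5339, 0.0127, 0.2522]
orientation: [-90.1, -0.0, -12.4]
wrist_force: [-0.0, 0.7, -4.9]
finger_gap: 0.0124
```

Emit:
apply_moves(
  targets=[
    [0, 0, 0, 0, 0, -0.001, 0.05],
    [0, 0, 0, 0, 0, -0.002, 0.05],
    [0, 0, 0, 0, 0, -0.003, 0.05],
    [0, 0, 0, 0, 0, -0.003, 0.05],
  ],
)

```text
t: 15.87
tool_pos: [0.5339, 0.0127, 0.2492]
orientation: [-90.1, -0.0, -12.4]
wrist_force: [-0.6, -0.4, -6.2]
finger_gap: 0.013
```

Emit:
apply_moves(
  targets=[
    [0, 0, 0, 0, 0, -0.001, 0.05],
    [0, 0, 0, 0, 0, -0.002, 0.05],
    [0, 0, 0, 0, 0, -0.002, 0.05],
  ],
)

```text
t: 16.12
tool_pos: [0.5339, 0.0127, 0.2472]
orientation: [-90.1, -0.0, -12.4]
wrist_force: [0.6, 0.4, -5.8]
finger_gap: 0.0128
```

Emit:
apply_moves(
  targets=[
    [0, 0, 0, 0, 0, -0.001, 0.05],
    [0, 0, 0, 0, 0, -0.0015, 0.05],
    [0, 0, 0, 0, 0, -0.0015, 0.05],
  ],
)

```text
t: 16.37
tool_pos: [0.5339, 0.0127, 0.2458]
orientation: [-90.1, -0.0, -12.4]
wrist_force: [0.6, 0.2, -5.8]
finger_gap: 0.0124
```

Emit:
apply_moves(
  targets=[
    [0, 0, 0, 0, 0, -0.0005, 0.05],
    [0, 0, 0, 0, 0, -0.001, 0.05],
    [0, 0, 0, 0, 0, -0.001, 0.05],
  ],
)

```text
t: 16.62
tool_pos: [0.534, 0.0127, 0.2448]
orientation: [-90.1, -0.0, -12.4]
wrist_force: [0.1, 0.5, -5.2]
finger_gap: 0.0124
```

Emit:
apply_moves(
  targets=[
    [0, 0, 0, 0, 0, -0.0005, 0.05],
    [0, 0, 0, 0, 0, -0.001, 0.05],
    [0, 0, 0, 0, 0, -0.001, 0.05],
  ],
)

```text
t: 16.87
tool_pos: [0.5339, 0.0127, 0.2438]
orientation: [-90.1, -0.0, -12.4]
wrist_force: [0.4, -0.2, -5.5]
finger_gap: 0.0124
```

Emit:
apply_moves(
  targets=[
    [0, 0, 0, 0, 0, -0.0005, 0.05],
    [0, 0, 0, 0, 0, -0.001, 0.05],
    [0, 0, 0, 0, 0, -0.001, 0.05],
  ],
)

```text
t: 17.12
tool_pos: [0.5341, 0.0127, 0.2431]
orientation: [-90.1, -0.0, -12.4]
wrist_force: [-1.3, 0.0, -1.9]
finger_gap: 0.0123
```

Emit:
apply_moves(
  targets=[
    [0, 0, 0, 0, 0, -0.0005, 0.05],
    [0, 0, 0, 0, 0, -0.001, 0.05],
    [0, 0, 0, 0, 0, -0.001, 0.05],
  ],
)

```text
t: 17.37
tool_pos: [0.5342, 0.0127, 0.2428]
orientation: [-90.1, -0.1, -12.4]
wrist_force: [-3.6, -0.7, 5.1]
finger_gap: 0.0126
```

Emit:
apply_moves(
  targets=[
    [0, 0, 0, 0, 0, 0.0005, 0.05],
    [0, 0, 0, 0, 0, 0.001, 0.05],
    [0, 0, 0, 0, 0, 0.001, 0.05],
  ],
)

```text
t: 17.62
tool_pos: [0.5341, 0.0127, 0.243]
orientation: [-90.1, -0.1, -12.4]
wrist_force: [-1.3, 0.1, 0.5]
finger_gap: 0.0129
```

```bash
python3 w.py 15 side wrist; python3 - <<'E'
from h import *
im=cv2.imread('pics/side15.png')[150:250,250:380]
cv2.imwrite('pics/s15c.png',cv2.resize(im,None,fx=6,fy=6,interpolation=cv2.INTER_CUBIC))
im=cv2.imread('pics/wrist15.png')[90:300,170:420]
cv2.imwrite('pics/w15c.png',cv2.resize(im,None,fx=3.,fy=2.8,interpolation=cv2.INTER_CUBIC))
E
```

```text
17.6167 [0.5341 0.0127 0.243 ] [-90.0593  -0.0527 -12.3714] [  1.2496  11.1218 103.6216  -0.0771  65.2194  13.6533] [-1.2991  0.0634  0.4532] 0.012945818889316571
pics/side15.png [2.2267263005110514, -0.16715153936449598, 0.06262026204804172] [-0.4414806632015559, 0.2655304617133942, 0.9367069454478654]
pics/wrist15.png [-2.8423951241091183, 0.30871013348222165, 0.04074841881965711] [-0.5195911307998207, 0.08596400875102453, 0.44291487756342546]
```

View pics/s15c.png

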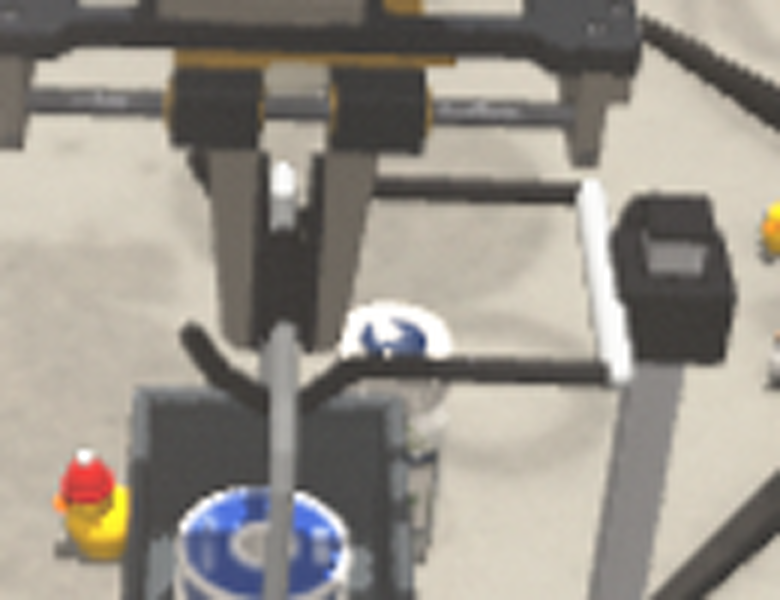

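View pics/w15c.png

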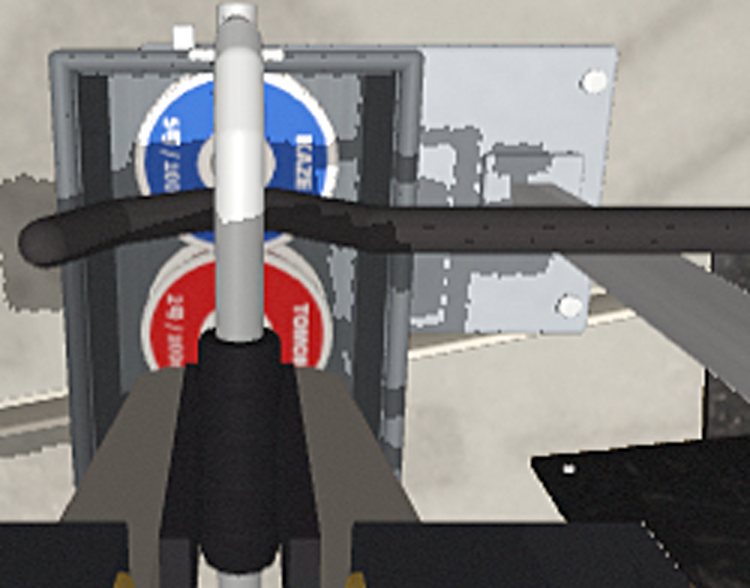

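```bash
python3 - <<'E'
from h import *
K=cam('wrist')[0]
C=(K,np.array([-2.8423951241091183,0.30871013348222165,0.04074841881965711]),np.array([-0.5195911307998207,0.08596400875102453,0.44291487756342546]))
x,y,a,h=.5337,.0129,-.2164,.2513
c,s=np.cos(a),np.sin(a)
for n,X,Y,Z in(('tip',-.027,.045,.0153),('levstart',.021,.045,.007),('crownlow',0,.045,0),('crown+3',.003,.045,0)):
    print(n,proj(0,[[x+c*X-s*Y,y+s*X+c*Y,h+Z]],C))
E
```

```text
tip [[186.29306142 174.87899137]]
levstart [[294.16057096 170.40859398]]
crownlow [[248.46829309 167.02179572]]
crown+3 [[254.71522943 167.02078374]]
```

Emit:
apply_moves(
  targets=[
    [0, 0, 0, 0, 0, 0.001, 0.05],
    [0, 0, 0, 0, 0, 0.002, 0.05],
    [0, 0, 0, -0.001, 0, 0.002, 0.05],
    [0, 0, 0, -0.0015, 0.0003, 0.002, 0.05],
    [0, 0, 0, -0.0015, 0.0003, 0.0015, 0.05],
    [0, 0, 0, -0.0015, 0.0003, 0.001, 0.05],
    [0, 0, 0, -0.0015, 0.0003, 0.0005, 0.05],
    [0, 0, 0, -0.0015, 0.0003, 0.0, 0.05],
    [0, 0, 0, -0.0015, 0.0003, 0.0, 0.05],
  ],
)

```text
t: 18.47
tool_pos: [0.5325, 0.013, 0.2431]
orientation: [-90.1, -0.0, -12.4]
wrist_force: [-0.9, 0.0, -2.0]
finger_gap: 0.0128
```

Emit:
apply_moves(
  targets=[
    [0, 0, 0, 0, 0, -0.0004, 0.05],
    [0, 0, 0, 0, 0, -0.0004, 0.05],
    [0, 0, 0, 0, 0, -0.0004, 0.05],
  ],
)

```text
t: 18.72
tool_pos: [0.5325, 0.013, 0.2429]
orientation: [-90.1, -0.1, -12.4]
wrist_force: [-2.4, -0.3, 3.8]
finger_gap: 0.0128
```

Emit:
apply_moves(
  targets=[
    [0, 0, 0, 0, 0, 0, 0.05],
    [0, 0, 0, 0, 0, 0, 0.05],
    [0, 0, 0, 0, 0, 0, 0.05],
  ],
  squeeze=3,
)

```text
t: 18.97
tool_pos: [0.5329, 0.013, 0.2428]
orientation: [-90.1, -0.1, -12.4]
wrist_force: [-1.3, 0.5, 3.0]
finger_gap: 0.0141
```

Emit:
apply_moves(
  targets=[
    [0, 0, 0, 0, 0, 0.0003, 0.16],
    [0, 0, 0, 0, 0, 0.0003, 0.18],
    [0, 0, 0, 0, 0, 0.0003, 0.22],
    [0, 0, 0, 0, 0, 0.0003, 0.26],
    [0, 0, 0, 0, 0, 0.0003, 0.3],
    [0, 0, 0, 0, 0, 0.0003, 0.35],
    [0, 0, 0, 0, 0, 0.0003, 0.4],
    [0, 0, 0, 0, 0, 0.0003, 0.4],
  ],
)

```text
t: 19.63
tool_pos: [0.5325, 0.013, 0.2428]
orientation: [-90.1, -0.0, -12.4]
wrist_force: [0.5, 0.4, -0.1]
finger_gap: 0.0368
```

```bash
python3 w.py 16 side wrist; python3 - <<'E'
from h import *
im=cv2.imread('pics/side16.png')[130:290,220:380]
cv2.imwrite('pics/s16c.png',cv2.resize(im,None,fx=3.7,fy=3.7,interpolation=cv2.INTER_CUBIC))
E
```

```text
19.6333 [0.5325 0.013  0.2428] [-90.0676  -0.0354 -12.3692] [  1.2855  10.9971 103.8067  -0.0816  65.1777  13.689 ] [ 0.5353  0.3901 -0.0715] 0.036786396752044676
pics/side16.png [2.2267263005110514, -0.16715153936449598, 0.06262026204804172] [-0.4414806632015559, 0.2655304617133942, 0.9367069454478654]
pics/wrist16.png [-2.842360444345857, 0.3086468992385861, 0.041148820072706004] [-0.5178941264655482, 0.08591235295290135, 0.4428468911162623]
```

View pics/s16c.png

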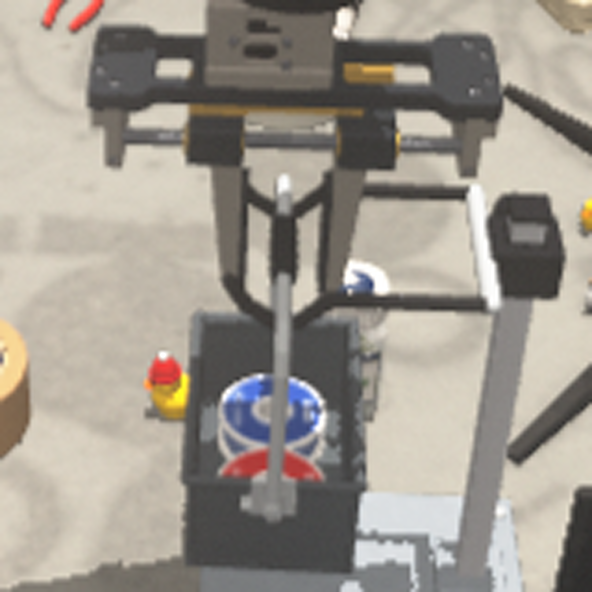

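View pics/wrist16.png

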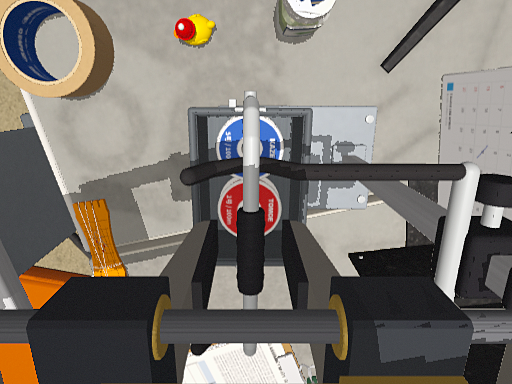

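Emit:
apply_moves(
  targets=[
    [0, 0, 0, 0, 0, 0.004, 0.5],
    [0, 0, 0, 0, 0, 0.01, 0.5],
    [0, 0, 0, 0, 0, 0.018, 0.5],
    [0, 0, 0, 0, 0, 0.03, 0.5],
    [0, 0, 0, 0, 0, 0.045, 0.5],
    [0, 0, 0, 0, 0, 0.06, 0.5],
    [0, 0, 0, 0, 0, 0.08, 0.5],
    [0, 0, 0, 0, 0, 0.1, 0.5],
    [0, 0, 0, 0, 0, 0.11, 0.5],
    [0, 0, 0, 0, 0, 0.11, 0.5],
  ],
)

```text
t: 20.57
tool_pos: [0.5337, 0.013, 0.3558]
orientation: [-90.0, -0.3, -12.4]
wrist_force: [0.3, -0.1, -0.2]
finger_gap: 0.046
```

Emit:
apply_moves(
  targets=[
    [0, 0, 0, -0.01, 0, 0, 0.5],
    [0, 0, 0, -0.03, 0, 0, 0.5],
    [0, 0, 0, -0.05, 0, 0, 0.5],
    [0, 0, 0, -0.07, 0, 0, 0.5],
    [0, 0, 0, -0.09, 0, 0, 0.5],
    [0, 0, 0, -0.1, 0, 0, 0.5],
    [0, 0, 0, -0.1, 0, 0, 0.5],
    [0, 0, 0, -0.1, 0, 0, 0.5],
    [0, 0, 0, -0.1, 0, 0, 0.5],
    [0, 0, 0, -0.1, 0, 0, 0.5],
  ],
)

```text
t: 21.4
tool_pos: [0.4332, 0.013, 0.3526]
orientation: [-90.1, -0.0, -12.4]
wrist_force: [0.1, -0.4, 0.0]
finger_gap: 0.0462
```

```bash
python3 w.py 17 side wrist; python3 - <<'E'
from h import *
im=cv2.imread('pics/side17.png')[130:330,170:380]
cv2.imwrite('pics/s17c.png',cv2.resize(im,None,fx=3,fy=3,interpolation=cv2.INTER_CUBIC))
E
```

```text
21.4 [0.4332 0.013  0.3526] [-90.0673  -0.0278 -12.3685] [  1.5823  -3.8376 105.8184  -0.0736  78.0085  13.9661] [ 0.0839 -0.3736  0.0317] 0.046171032126070474
pics/side17.png [2.2267263005110514, -0.16715153936449598, 0.06262026204804172] [-0.4414806632015559, 0.2655304617133942, 0.9367069454478654]
pics/wrist17.png [-2.842307692016818, 0.30862498427765994, 0.04159005077181724] [-0.42101063682238865, 0.03464510327347086, 0.542578401187647]
```

View pics/s17c.png

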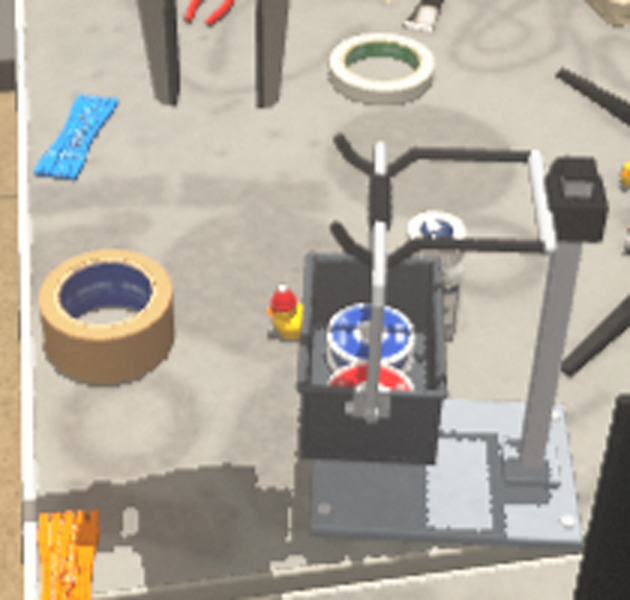

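View pics/wrist17.png

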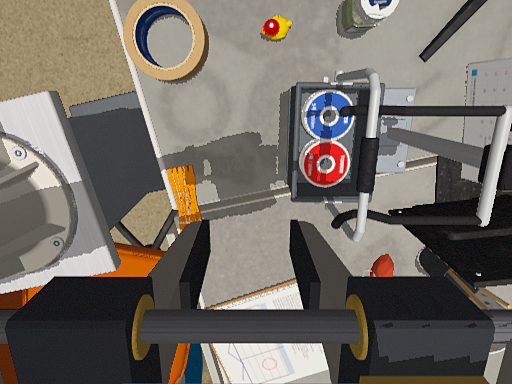

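```bash
python3 -c "
from cell import manip
print(manip.close_job(), manip.get_state()['t'])"
```

```text
the job is handed in; nothing more can be done
the job is handed in; nothing more can be done
```

The pail is hanging on the double hook by its bail, and I handed the job in at about 21.5 s of the 72 s allowed.

- **Bail:** I swung it up with the jaws held loosely round the sleeve. The wrist camera then showed the sleeve within about 0.5 mm of upright over the hinge, with the pail still in place on the desk.
- **Lift and carry:** I gripped the sleeve at 45 N; the load read about 5.4 N. I carried the pail in front of the stand, above the tape and the duck, and brought it in over the lips of the hook.
- **Lowering:** I lowered in steps of 1 mm or less. Contact came with the crown's centre at about 251 mm; the fit from the camera images had given 252 mm.
- **Side force at contact:** On the first contact the wrist also read a push of about −3.6 N in x, and the camera put the crown 1–2 mm too far back. I raised it 2 mm, shifted it 1.5 mm forward and set it down again. The hook's total load stayed at an estimated 11 N or less.
- **Last checks:** After I let go and backed off, the wrist force read about zero. The side and wrist pictures show the crown in the low point of both prongs, with the sleeve midway between them. The tape, the jar and the duck look undisturbed.

The first, more tilted approach stopped just short of a joint's range limit, so I used a steeper tool angle instead; nothing was touched. No check failed at the end.

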